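# Shim the hold-down fixture

## Task

Slide aluminium spacer plates, one after another, through the open mouth of the hold-down fixture and under its floating foot, stacked flat on each other, until the gap is snug: the foot is just lifted and carried by the pack. Then pull the long wooden drift out of its holder, push the pack with the drift until every plate is fully home against the stop wall, and stand the drift back in its holder. Leave plates you do not need on the bench clear of the fixture, force nothing, and do not disturb the other things on the bench.

Things in the scene. Friction and masses are not known exactly. Their poses are not given: they have to be found in the camera images.
- fixture: grey steel hold-down fixture, fixed on the bench, at most 103 mm high. Origin: on the bench below the middle of the floating foot; x points from the open mouth (robot side) inwards, z up. Base plate 6 mm thick, 84 mm wide, x -40 to +135 mm. Two cheeks, x -28 to +35 mm, leave a 44 mm wide channel. Plates slide in lengthways over the pad and under the foot, each on top of the last
- mouth (a point): fixed point of the fixture, in the middle of the channel at the cheeks' front edges (fixture x = -28 mm), 55 mm above the bench, level with the hanging foot's underside
- pad (a point): fixed point on the base plate at the front edge of the pad (fixture x = -40 mm, 6 mm above the bench). The steel pad fills the channel's floor, x -40 to +35 mm, 34 mm wide; its top is 18, 26 or 34 mm above the bench, changing from start to start: look or feel. Two spare pads lie parked behind the stop wall
- stop (a point): foot of the stop wall that closes the channel's inner end (face at fixture x = +35 mm, 69 mm high). A plate fully home touches it: its centre is then at fixture x = -10 mm, its outer end at x = -55 mm, 27 mm outside the cheeks
- foot (a joint): lift in m of the floating steel foot: 0 hanging free, its underside 55 mm above the bench; at most 0.008. Only its weight (3 N) holds it down. The right number of plates (3, 4 or 5, by the pad) lifts it by about 3 mm; one fewer leaves 5 mm of air, one more cannot go in
- foot_face (a point): point on the foot's underside above the fixture's origin; rises with the foot. The flat underside spans fixture x -15 to +21 mm, 38 mm wide; in front of it a nose slopes up to 10 mm higher at x = -31 mm, so a plate that is a little too high wedges in and lifts the foot
- holder: dark steel upright holder fixed on the bench: 90 x 90 x 8 mm base, square tube with a 24 x 24 mm opening from 8 mm to 78 mm above the bench, and a flared funnel mouth above it, 92 mm high and about 50 mm wide at the rim. Origin: on the bench on the tube's axis; the tube's sides are along its x and y
- drift: long plain hardwood stick (the drift), 20 x 20 x 170 mm, 60 g, loose, standing upright in the holder with its foot 8 mm above the bench and its top 178 mm above the bench, 86 mm above the funnel. Origin: centre of its lower end; z along the stick to its upper end; its sides are along x and y
- plate0: loose bare aluminium spacer plate, a plain flat bar 90 x 36 x 8 mm (long side along its x, 70 g), lying flat on the bench at first; all spacer plates are alike and either end may go in first; some starts have fewer of them. Origin: centre of its underside; z is its upper side
- plate1: loose bare aluminium spacer plate, a plain flat bar 90 x 36 x 8 mm (long side along its x, 70 g), lying flat on the bench at first; all spacer plates are alike and either end may go in first; some starts have fewer of them. Origin: centre of its underside; z is its upper side
- plate2: loose bare aluminium spacer plate, a plain flat bar 90 x 36 x 8 mm (long side along its x, 70 g), lying flat on the bench at first; all spacer plates are alike and either end may go in first; some starts have fewer of them. Origin: centre of its underside; z is its upper side
- plate3: loose bare aluminium spacer plate, a plain flat bar 90 x 36 x 8 mm (long side along its x, 70 g), lying flat on the bench at first; all spacer plates are alike and either end may go in first; some starts have fewer of them. Origin: centre of its underside; z is its upper side
- plate4: loose bare aluminium spacer plate, a plain flat bar 90 x 36 x 8 mm (long side along its x, 70 g), lying flat on the bench at first; all spacer plates are alike and either end may go in first; some starts have fewer of them. Origin: centre of its underside; z is its upper side
- plate5: loose bare aluminium spacer plate, a plain flat bar 90 x 36 x 8 mm (long side along its x, 70 g), lying flat on the bench at first; all spacer plates are alike and either end may go in first; some starts have fewer of them. Origin: centre of its underside; z is its upper side
- tape: bystander: black tape roll lying flat, 64 mm across, 19 mm high; origin centre of underside
- oiler: bystander: white plastic bottle, 40 mm across, 110 mm high; origin centre of underside
- tin: bystander: open steel tin, 64 mm across, 35 mm high; origin centre of underside
- wrench: bystander: wrench lying flat
- brush: bystander: brush lying flat
- stone: bystander: sharpening stone 70 x 26 x 14 mm lying flat; origin centre of underside
- jar: bystander: amber jar with steel cap, 60 mm across, 65 mm high; origin centre of underside
Not all that is in view belongs to the job. What is shaped like the drift but green, pink or turquoise is not meant.

How it is judged:
On the way, in this order (a step that is already met when the one before it is completed fails the run):
1. a first plate lies under the foot, which still hangs free (((x of plate0 in the frame of fixture between -0.042 and -0.004 m and y of plate0 in the frame of fixture between -0.012 and 0.012 m and z of plate0 in the frame of fixture above 0.012 m) or (x of plate1 in the frame of fixture between -0.042 and -0.004 m and y of plate1 in the frame of fixture between -0.012 and 0.012 m and z of plate1 in the frame of fixture above 0.012 m) or (x of plate2 in the frame of fixture between -0.042 and -0.004 m and y of plate2 in the frame of fixture between -0.012 and 0.012 m and z of plate2 in the frame of fixture above 0.012 m) or (x of plate3 in the frame of fixture between -0.042 and -0.004 m and y of plate3 in the frame of fixture between -0.012 and 0.012 m and z of plate3 in the frame of fixture above 0.012 m) or (x of plate4 in the frame of fixture between -0.042 and -0.004 m and y of plate4 in the frame of fixture between -0.012 and 0.012 m and z of plate4 in the frame of fixture above 0.012 m) or (x of plate5 in the frame of fixture between -0.042 and -0.004 m and y of plate5 in the frame of fixture between -0.012 and 0.012 m and z of plate5 in the frame of fixture above 0.012 m)) and value of joint foot below 0.001 m), for 0.2 s.
2. the gap is snug: the pack carries the foot, which is lifted 1.5 to 6.5 mm, with the robot not touching the foot (value of joint foot between 0.0015 and 0.0065 m and ((x of plate0 in the frame of fixture between -0.042 and -0.004 m and y of plate0 in the frame of fixture between -0.012 and 0.012 m and z of plate0 in the frame of fixture above 0.012 m) or (x of plate1 in the frame of fixture between -0.042 and -0.004 m and y of plate1 in the frame of fixture between -0.012 and 0.012 m and z of plate1 in the frame of fixture above 0.012 m) or (x of plate2 in the frame of fixture between -0.042 and -0.004 m and y of plate2 in the frame of fixture between -0.012 and 0.012 m and z of plate2 in the frame of fixture above 0.012 m) or (x of plate3 in the frame of fixture between -0.042 and -0.004 m and y of plate3 in the frame of fixture between -0.012 and 0.012 m and z of plate3 in the frame of fixture above 0.012 m) or (x of plate4 in the frame of fixture between -0.042 and -0.004 m and y of plate4 in the frame of fixture between -0.012 and 0.012 m and z of plate4 in the frame of fixture above 0.012 m) or (x of plate5 in the frame of fixture between -0.042 and -0.004 m and y of plate5 in the frame of fixture between -0.012 and 0.012 m and z of plate5 in the frame of fixture above 0.012 m)) and contact force between each of the arm, the fingers and foot below 0.1 N), for 0.5 s.
3. the drift is pulled out of its holder (z of drift in the frame of holder above 0.085 m), for 0.1 s.
4. the drift presses on the pack and every plate in it is home (within 5 mm of the stop wall) (((x of plate0 in the frame of fixture between -0.015 and -0.004 m and y of plate0 in the frame of fixture between -0.01 and 0.01 m and z of plate0 in the frame of fixture above 0.012 m and angle between plate0's own z axis and vertical below 0.1 rad) or (horizontal distance between plate0 and fixture above 0.075 m and height (world z) of plate0 below 0.02 m)) and ((x of plate1 in the frame of fixture between -0.015 and -0.004 m and y of plate1 in the frame of fixture between -0.01 and 0.01 m and z of plate1 in the frame of fixture above 0.012 m and angle between plate1's own z axis and vertical below 0.1 rad) or (horizontal distance between plate1 and fixture above 0.075 m and height (world z) of plate1 below 0.02 m)) and ((x of plate2 in the frame of fixture between -0.015 and -0.004 m and y of plate2 in the frame of fixture between -0.01 and 0.01 m and z of plate2 in the frame of fixture above 0.012 m and angle between plate2's own z axis and vertical below 0.1 rad) or (horizontal distance between plate2 and fixture above 0.075 m and height (world z) of plate2 below 0.02 m)) and ((x of plate3 in the frame of fixture between -0.015 and -0.004 m and y of plate3 in the frame of fixture between -0.01 and 0.01 m and z of plate3 in the frame of fixture above 0.012 m and angle between plate3's own z axis and vertical below 0.1 rad) or (horizontal distance between plate3 and fixture above 0.075 m and height (world z) of plate3 below 0.02 m)) and ((x of plate4 in the frame of fixture between -0.015 and -0.004 m and y of plate4 in the frame of fixture between -0.01 and 0.01 m and z of plate4 in the frame of fixture above 0.012 m and angle between plate4's own z axis and vertical below 0.1 rad) or (horizontal distance between plate4 and fixture above 0.075 m and height (world z) of plate4 below 0.02 m)) and ((x of plate5 in the frame of fixture between -0.015 and -0.004 m and y of plate5 in the frame of fixture between -0.01 and 0.01 m and z of plate5 in the frame of fixture above 0.012 m and angle between plate5's own z axis and vertical below 0.1 rad) or (horizontal distance between plate5 and fixture above 0.075 m and height (world z) of plate5 below 0.02 m)) and (contact force between drift and plate0 above 0.2 N or contact force between drift and plate1 above 0.2 N or contact force between drift and plate2 above 0.2 N or contact force between drift and plate3 above 0.2 N or contact force between drift and plate4 above 0.2 N or contact force between drift and plate5 above 0.2 N) and value of joint foot between 0.0015 and 0.0065 m), for 0.02 s.
At the end, for the whole second after the job is handed in: foot lifted 1.5 to 6.5 mm by the pack; each plate flat in the pack within 5 mm of the stop wall, or on the bench with its centre over 75 mm from the middle of the foot; drift at rest in its holder, its end within 12 mm of the axis and below 20 mm, upright within 0.15 rad (((x of plate0 in the frame of fixture between -0.015 and -0.004 m and y of plate0 in the frame of fixture between -0.01 and 0.01 m and z of plate0 in the frame of fixture above 0.012 m and angle between plate0's own z axis and vertical below 0.1 rad) or (horizontal distance between plate0 and fixture above 0.075 m and height (world z) of plate0 below 0.02 m)) and ((x of plate1 in the frame of fixture between -0.015 and -0.004 m and y of plate1 in the frame of fixture between -0.01 and 0.01 m and z of plate1 in the frame of fixture above 0.012 m and angle between plate1's own z axis and vertical below 0.1 rad) or (horizontal distance between plate1 and fixture above 0.075 m and height (world z) of plate1 below 0.02 m)) and ((x of plate2 in the frame of fixture between -0.015 and -0.004 m and y of plate2 in the frame of fixture between -0.01 and 0.01 m and z of plate2 in the frame of fixture above 0.012 m and angle between plate2's own z axis and vertical below 0.1 rad) or (horizontal distance between plate2 and fixture above 0.075 m and height (world z) of plate2 below 0.02 m)) and ((x of plate3 in the frame of fixture between -0.015 and -0.004 m and y of plate3 in the frame of fixture between -0.01 and 0.01 m and z of plate3 in the frame of fixture above 0.012 m and angle between plate3's own z axis and vertical below 0.1 rad) or (horizontal distance between plate3 and fixture above 0.075 m and height (world z) of plate3 below 0.02 m)) and ((x of plate4 in the frame of fixture between -0.015 and -0.004 m and y of plate4 in the frame of fixture between -0.01 and 0.01 m and z of plate4 in the frame of fixture above 0.012 m and angle between plate4's own z axis and vertical below 0.1 rad) or (horizontal distance between plate4 and fixture above 0.075 m and height (world z) of plate4 below 0.02 m)) and ((x of plate5 in the frame of fixture between -0.015 and -0.004 m and y of plate5 in the frame of fixture between -0.01 and 0.01 m and z of plate5 in the frame of fixture above 0.012 m and angle between plate5's own z axis and vertical below 0.1 rad) or (horizontal distance between plate5 and fixture above 0.075 m and height (world z) of plate5 below 0.02 m)) and value of joint foot between 0.0015 and 0.0065 m and horizontal distance between drift and holder below 0.012 m and z of drift in the frame of holder below 0.02 m and angle between drift's own z axis and vertical below 0.15 rad and linear speed of drift below 0.02 m/s); the robot touches nothing.
It fails at once if the other things on the bench are pushed more than 4 cm or the bottle or jar is tipped (distance of any of tape, oiler, tin, wrench, brush, stone, jar from where it was at the start of the episode above 0.04 m or angle between any of oiler, jar's own z axis and vertical above 0.5 rad).
It fails at once if the fixture is forced (more than 60 N) (contact force between fixture and anything else above 60 N).
Of plate0, plate1, plate2, plate3, plate4, plate5 only 5 to 6 are there at a start; the rules pass over those that are not, and their reading is None.
At some moment in a run one of plate0, plate1, plate2, plate3, plate4, plate5 may be knocked a few centimetres aside while the robot is not near it.
It also fails if it takes over 210 s, if anything falls off the work surface, if the arm or the gripper's body presses on something with over 40 N, if the wrist force passes 120 N, or if a joint passes its speed limit or range.

## Robot

A 6-joint arm with a two-finger parallel gripper is mounted at the origin on the work surface. World frame = base frame: x ahead of the robot, y to its left, z up, the work surface at z = 0. Lengths are in m, angles in rad, forces in N, time in s.
With the tool pointing down it reaches from about 0.375 to 0.9 m from the base axis. Payload 3.1 kg.
Tool frame: the origin (TCP) lies midway between the tips of the shut fingers; the grasp point (between the pads) lies 19 mm behind it (manip.grasp_offset is the distance from the TCP to the grasp point, in m); z points along the fingers, y is the line along which they close (so a half turn about z gives the same grasp; the last joint's range is limited). The gripper opens to 85 mm and grips with 20 to 120 N. Pads are 22 mm wide; open, the fingers measure 114 mm over their backs; the gripper's body (76 mm by 85 mm) begins 54 mm behind the grasp point. The pads swing forward as they close: fully open they stand 13 mm farther back than shut.
Start: joints at [1.097, 0.527, 1.433, -0, 1.181, -0.178], TCP at [0.182, 0.598, 0.231] pointing down, gripper open.
Joint ranges: [-3.08, 3.08], [-0.75, 2.2], [0.22, 2.44], [-1.43, 4.57], [0, 2.65], [-2.85, 2.85]. Speed limits (rad/s): [2.79, 2.79, 3.14, 3.14, 3.14, 3.14].

## Interface

Orientations are given as a unit quaternion [x, y, z, w].
In Python, from station import sensors, cams, order, manip gives the robot as it stands.
- The arm moves only by the tool move_arm, never from a script. Its argument "targets" is a list of rows, each an object of numbers: "dx", "dy", "dz": the shift along the world's x, y, z normalised to -1 to 1, where 1 is 25 mm; "rx", "ry", "rz": the turn, a rotation vector about the world's x, y, z normalised to -1 to 1, where 1 is 30 degrees. A call has exactly 10 rows; each row shifts and turns the commanded pose from where the row before left it; what a row does not reach is not made up. A row lasts 1/8 s, in which the tool goes at most 62.5 mm and 10.7 degrees, less where a joint would pass 70% of its speed; a pose out of reach is approached as far as the arm can. A call with a number of a shift or a turn outside -1 to 1 is refused whole. A call with a gripper value outside its range is refused whole. "claw" is the opening in per cent of the stroke, from 0 (shut) to 100 (fully open), set as the call begins (left out, the last holds). The fingers move at their own pace and stop on an object; "newtons" is the grip in N (left out, the last holds). Time passes only in rows, so rows that do not move let the fingers close, or fill a call up. It gives the time, the measured TCP pose, the force, the opening and the grip force at its end, in the units of the state.
- sensors.sense(): the state, without advancing time (a new reading comes with each control period).
- cams.snapshot(name): name is "scene" or "top" or "wrist"; returns the picture (420x560x3 uint8, red, green, blue); there is no depth.
- cams.camera_model(name): a dict with "fx", "fy", "cx", "cy" (pixels), "distortion" ([k1, k2, p1, p2, k3] as OpenCV has them; the pictures are not rectified), "extrinsics" (4x4, takes a point from world to camera coordinates). Camera axes: x right, y down, z forward; pixel columns grow to the right and rows downward; lengths in m; the calibration is good to about 2 mm. A picture is of the moment at which its call begins: read the wrist's pose just before it. camera_model takes no time and is no camera call; for the wrist camera it gives the pose at the moment of the call.
- order.sign_off(): hands the job in; it is judged then, once.
The state is a dict: "t": time; "q": joint angles; "qd": joint speeds; "tau": joint torques, N m; "tcp_pos": TCP position; "tool_rot": TCP orientation; "force": force on the tool from outside, world axes, zero at the start; "ft_torque": the same for the moment, N m; "finger_gap": opening from 0.0 (shut) to 1.0 (fully open); "gripper_force": force on a finger pad.
Only numpy, scipy, OpenCV 4.12 (cv2) and the standard library are available. Lean on these libraries where they do the work, as an engineer would, in place of code of your own. Each camera call takes 0.05 s, during which the arm holds its last target. There are 200 camera calls.

## Working session

There is one attempt and no reset: what is moved stays moved. The work goes in short steps, Python scripts to look and compute and a tool call to move; the robot and the scene stay as the last step left them, time stands still between calls to the robot, and variables do not carry over. Pictures are saved under pics/ and viewed, at most 14 in all, crops included, and the job is handed in when it is done.

Besides the shell and the picture viewer there is one more tool, called after "Call:" in YAML: its name, and indented under it one key for each argument. move_arm: Moves the arm, as the interface text tells. Scaled input: -1 to 1 covers 25 mm each way for a shift and 30 degrees each way for a turn. Its arguments: {"type":"object","properties":{"targets":{"type":"array"},"claw":{"type":"number"},"newtons":{"type":"number"}},"required":["targets"]}

```bash
ls; mkdir -p pics
cat > h.py <<'E'
import numpy as np,cv2
from station import sensors,cams,order,manip
def snap(n,f):
    m=cams.camera_model(n); im=cams.snapshot(n); cv2.imwrite('pics/'+f,cv2.cvtColor(im,cv2.COLOR_RGB2BGR)); np.save('pics/'+f+'.npy',np.array([m['fx'],m['fy'],m['cx'],m['cy'],*m['distortion'],*np.array(m['extrinsics']).ravel()])); return im,m
def load(f):
    a=np.load('pics/'+f+'.npy'); return dict(fx=a[0],fy=a[1],cx=a[2],cy=a[3],distortion=a[4:9],extrinsics=a[9:].reshape(4,4)),cv2.imread('pics/'+f)
def K(m): return np.array([[m['fx'],0,m['cx']],[0,m['fy'],m['cy']],[0,0,1]])
def ray(m,px):
    u=cv2.undistortPoints(np.array(px,float).reshape(-1,1,2),K(m),np.array(m['distortion'],float)).reshape(-1,2)
    E=np.array(m['extrinsics']);R=E[:3,:3];t=E[:3,3]
    return -R.T@t,np.c_[u,np.ones(len(u))]@R
def plane(m,px,z):
    o,d=ray(m,px); return o+d*((z-o[2])/d[:,2:3])
def proj(m,P):
    E=np.array(m['extrinsics']); p,_=cv2.projectPoints(np.array(P,float).reshape(-1,3),cv2.Rodrigues(E[:3,:3])[0],E[:3,3],K(m),np.array(m['distortion'],float)); return p.reshape(-1,2)
E
python3 - <<'E'
from h import *
for n in('scene','top'): 
    im,m=snap(n,n+'0.png'); 
    o,d=ray(m,[[280,210]]); print(n,m['fx'],o,d)
print(sensors.sense(), manip.grasp_offset)
E
```

```text
pics
scene 392.8745012073626 [0.98897149 0.22819372 0.73117337] [[-0.53179788 -0.28832513 -0.79634312]]
top 382.2331594612694 [ 0.49348891 -0.02564036  0.90024637] [[ 0.07512697 -0.02581968 -0.99730936]]
{'t': 0.1, 'q': array([ 1.09650789e+00,  5.28379311e-01,  1.43380357e+00, -1.94338791e-05,
        1.18140867e+00, -1.78542926e-01]), 'qd': array([-1.05949040e-03, -1.54554168e-03, -2.56847699e-03, -1.37237154e-04,
       -2.58043042e-05,  3.49769458e-04]), 'tau': array([ 3.06574548e-04, -4.43304777e+01, -1.78586519e+01, -2.25912863e-04,
        3.87076550e-03, -3.24470682e-05]), 'tcp_pos': array([0.18185347, 0.59726617, 0.23041838]), 'tool_rot': array([ 1.47330705e-01,  9.89086783e-01, -9.49556276e-04, -3.11961681e-04]), 'force': array([-0.32063133,  0.04556631,  0.57821972]), 'ft_torque': array([-0.01717989,  0.01063385, -0.00179833]), 'gripper_force': 0.0, 'finger_gap': 0.9993248890921622} 0.0187
```

View pics/top0.png

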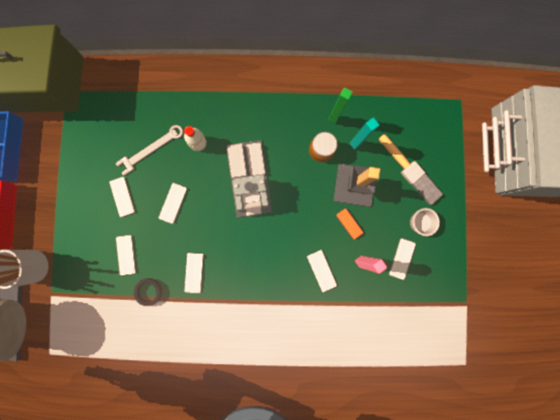

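View pics/scene0.png

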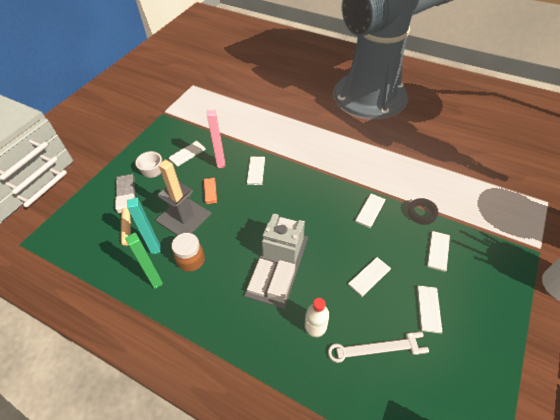

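The top view shows six white plates at about (122,197), (173,203), (125,255), (194,272), (321,271) and (402,259). The fixture is at (250,180), with its mouth facing the robot at (253,212). The wood-coloured drift stands in the dark holder at (368,177). The green (340,105), turquoise (364,133) and pink (370,265) sticks are decoys.

Run:
```python
from h import *
m,im=load('top0.png')
hsv=cv2.cvtColor(im,cv2.COLOR_BGR2HSV)
mask=((hsv[...,1]<60)&(hsv[...,2]>170)).astype(np.uint8)*255
mask[:90]=0;mask[290:]=0
for c in cv2.findContours(mask,0,1)[0]:
    if cv2.contourArea(c)<150: continue
    r=cv2.minAreaRect(c); b=cv2.boxPoints(r)
    P=plane(m,b,0.008); ce=plane(m,[r[0]],0.008)[0]
    e0=P[1]-P[0];e1=P[2]-P[1]; l=e0 if np.linalg.norm(e0)>np.linalg.norm(e1) else e1
    print(np.round(r[0]),'pos',ce[:2].round(4),'yaw',round(np.degrees(np.arctan2(l[1],l[0])))%180,np.linalg.norm(e0[:2]).round(3),np.linalg.norm(e1[:2]).round(3))
cv2.imwrite('pics/fx_top.png',cv2.resize(im[130:225,215:390],None,fx=4.5,fy=4.5,interpolation=3))
m,im=load('scene0.png')
cv2.imwrite('pics/fx_sc.png',cv2.resize(im[145:310,150:330],None,fx=3.5,fy=3.5,interpolation=3))
```

```text
[193. 271.] pos [0.4134 0.1495] yaw 178 0.085 0.038
[321. 271.] pos [ 0.422  -0.1479] yaw 24 0.038 0.092
[404. 252.] pos [ 0.4691 -0.3432] yaw 161 0.056 0.038
[125. 255.] pos [0.4464 0.3136] yaw 9 0.038 0.092
[430. 222.] pos [ 0.5387 -0.4068] yaw 179 0.04 0.04
[172. 203.] pos [0.5719 0.2063] yaw 161 0.092 0.038
[121. 196.] pos [0.5848 0.3309] yaw 20 0.037 0.091
[427. 188.] pos [ 0.6205 -0.4009] yaw 41 0.035 0.06
[413. 172.] pos [ 0.6595 -0.3669] yaw 131 0.039 0.036
[247. 168.] pos [0.6584 0.0325] yaw 9 0.077 0.116
[236. 160.] pos [0.6782 0.059 ] yaw 8 0.035 0.077
[324. 144.] pos [ 0.7224 -0.152 ] yaw 0 0.051 0.051
[152. 146.] pos [0.7071 0.2625] yaw 123 0.129 0.017
[526. 140.] pos [ 0.7512 -0.6675] yaw 175 0.194 0.267
```

View pics/fx_top.png

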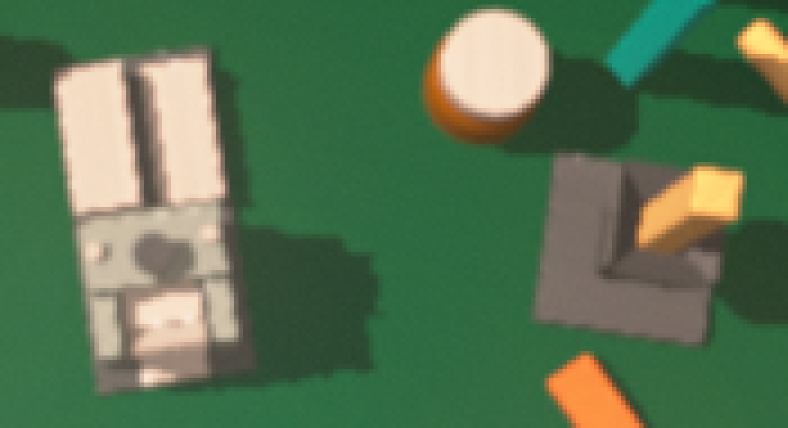

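View pics/fx_sc.png

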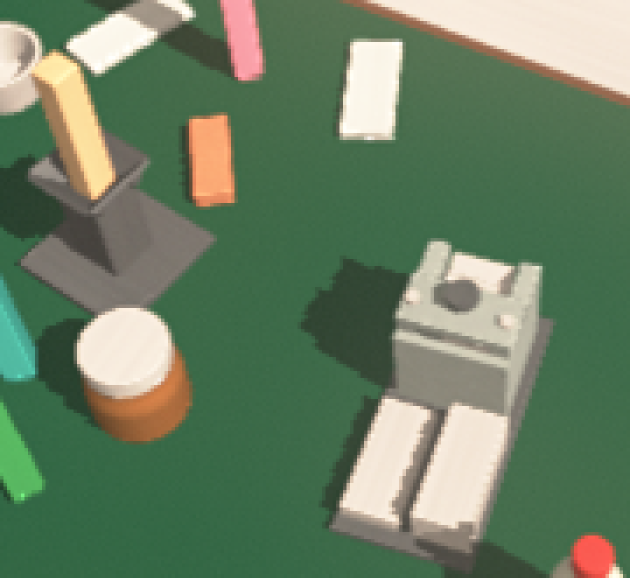

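The enlarged crops confirm the drift: the wood-coloured stick standing in the dark holder, top at crop (718,193). The fixture's mouth faces the robot, with the two parked pads behind the stop wall. I'll compute the fixture and holder poses next.

Run:
```python
from h import *
m,_=load('top0.png'); T=lambda c,z: plane(m,np.array(c)/4.5+[215,130],z).round(4)
print('base FL,FR,BR',T([[97,392],[255,372],[210,50]],.006).tolist())
print('holder c,FL,FR',T([[632,249],[535,318],[706,345],[558,153]],.008).tolist())
print('drift top',T([[718,193]],.178).tolist())
# wall top front/back etc. z=.069
print('wall back line',T([[73,213],[232,207]],.069).tolist())
print('pads top far L corners, z .034/.026/.018',[T([[55,70],[212,53]],z).tolist() for z in(.034,.026,.018)])
s,_=load('scene0.png'); S=lambda c,z: plane(s,np.array(c)/3.5+[150,145],z).round(4)
print('scene base BR? BL, FL',S([[330,527],[470,570],[552,320]],.006).tolist())
print('holder',S([[22,262],[215,238],[118,308]],.008).tolist(),'drift top',S([[60,62]],.178).tolist())
```

```text
base FL,FR,BR [[0.5418, 0.0526, 0.006], [0.5541, -0.0294, 0.006], [0.725, -0.0017, 0.006]]
holder c,FL,FR [[0.6232, -0.2263, 0.008], [0.5856, -0.1751, 0.008], [0.5734, -0.2657, 0.008], [0.6735, -0.1869, 0.008]]
drift top [[0.6237, -0.2254, 0.178]]
wall back line [[0.6257, 0.0616, 0.069], [0.6304, -0.0161, 0.069]]
pads top far L corners, z .034/.026/.018 [[[0.7055, 0.0771, 0.034], [0.7162, -0.0035, 0.034]], [[0.7075, 0.078, 0.026], [0.7182, -0.0033, 0.026]], [[0.7094, 0.079, 0.018], [0.7203, -0.0031, 0.018]]]
scene base BR? BL, FL [[0.7264, 0.0021, 0.006], [0.7123, 0.0843, 0.006], [0.5413, 0.0538, 0.006]]
holder [[0.6604, -0.2707, 0.008], [0.5864, -0.17, 0.008], [0.661, -0.1936, 0.008]] drift top [[0.6182, -0.2219, 0.178]]
```

Call:
move_arm:
  targets:
    - {"dx": 0.9,"dy": -0.95,"dz": -0.4}
    - {"dx": 0.9,"dy": -0.95,"dz": -0.4}
    - {"dx": 0.9,"dy": -0.95,"dz": -0.4}
    - {"dx": 0.9,"dy": -0.95,"dz": -0.4}
    - {"dx": 0.9,"dy": -0.95,"dz": -0.4}
    - {"dx": 0.9,"dy": -0.95,"dz": -0.4}
    - {"dx": 0.9,"dy": -0.95,"dz": -0.4}
    - {"dx": 0.9,"dy": -0.95,"dz": -0.4}
    - {"dx": 0.9,"dy": -0.95,"dz": -0.4}
    - {"dx": 0.9,"dy": -0.95,"dz": -0.4}
  claw: 60
  newtons: 40

```text
schema error: expected keys dx, dy, dz, rx, ry, rz
```

Call:
move_arm:
  targets:
    - {"dx": 0.9,"dy": -0.95,"dz": -0.4}
    - {"dx": 0.9,"dy": -0.95,"dz": -0.4}
    - {"dx": 0.9,"dy": -0.95,"dz": -0.4}
    - {"dx": 0.9,"dy": -0.95,"dz": -0.4}
    - {"dx": 0.9,"dy": -0.95,"dz": -0.4}
    - {"dx": 0,"dy": 0,"dz": 0,"rx": -0.055,"ry": -0.157,"rz": -0.035}
    - {"rx": -0.055,"ry": -0.157,"rz": -0.035}
    - {"dz": 0}
    - {"dz": 0}
    - {"dz": 0}

```text
schema error: expected keys dx, dy, dz, rx, ry, rz
```

Run:
```python
from h import *
snap('wrist','w1.png'); s=sensors.sense(); print(s['tcp_pos'],s['tool_rot'],s['force'],s['t'])
from scipy.spatial.transform import Rotation as R
print(R.from_quat(s['tool_rot']).as_matrix().round(3)); m,_=load('w1.png'); print(proj(m,[s['tcp_pos'],[.572,.206,.008]]))
```

```text
[0.1818971  0.59736913 0.2305403 ] [ 1.47331543e-01  9.89086799e-01 -8.08340698e-04 -2.59789203e-04] [ 0.48091204 -1.29862136 -0.2293705 ] 0.15
[[-0.957  0.291 -0.001]
 [ 0.291  0.957 -0.002]
 [ 0.    -0.002 -1.   ]]
[[282.5566942  273.24595539]
 [115.33558081 481.63203921]]
```

View pics/w1.png

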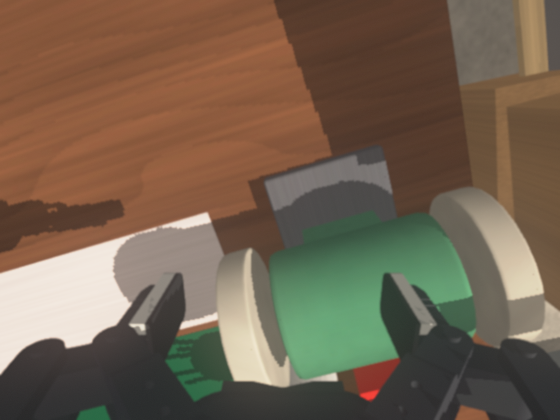

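The move was refused because every row needs all six keys. The wrist view is from the start pose: fingertips at (165,300) and (405,300), off-bench clutter below.

Call:
move_arm:
  targets:
    - {"dx": 0.9,"dy": -0.95,"dz": -0.4,"rx": 0,"ry": 0,"rz": 0}
    - {"dx": 0.9,"dy": -0.95,"dz": -0.4,"rx": 0,"ry": 0,"rz": 0}
    - {"dx": 0.9,"dy": -0.95,"dz": -0.4,"rx": 0,"ry": 0,"rz": 0}
    - {"dx": 0.9,"dy": -0.95,"dz": -0.4,"rx": 0,"ry": 0,"rz": 0}
    - {"dx": 0.9,"dy": -0.95,"dz": -0.4,"rx": 0,"ry": 0,"rz": 0}
    - {"dx": 0.9,"dy": -0.95,"dz": -0.4,"rx": 0,"ry": 0,"rz": 0}
    - {"dx": 0.9,"dy": -0.95,"dz": -0.4,"rx": 0,"ry": 0,"rz": 0}
    - {"dx": 0.9,"dy": -0.95,"dz": -0.4,"rx": 0,"ry": 0,"rz": 0}
    - {"dx": 0.9,"dy": -0.95,"dz": -0.4,"rx": 0,"ry": 0,"rz": 0}
    - {"dx": 0.9,"dy": -0.95,"dz": -0.4,"rx": 0,"ry": 0,"rz": 0}
  claw: 60
  newtons: 40

```text
t: 1.4
tcp_pos: [0.4078, 0.3595, 0.1308]
tool_rot: [0.147, 0.989, -0.0, -0.0]
force: [-0.1, -0.2, 0.6]
finger_gap: 0.602
gripper_force: 0.0
```

Call:
move_arm:
  targets:
    - {"dx": 0.9,"dy": -0.95,"dz": -0.4,"rx": 0,"ry": 0,"rz": 0}
    - {"dx": 0.9,"dy": -0.95,"dz": -0.4,"rx": 0,"ry": 0,"rz": 0}
    - {"dx": 0.9,"dy": -0.95,"dz": -0.4,"rx": 0,"ry": 0,"rz": 0}
    - {"dx": 0.9,"dy": -0.95,"dz": -0.4,"rx": 0,"ry": 0,"rz": 0}
    - {"dx": 0.9,"dy": -0.95,"dz": -0.4,"rx": 0,"ry": 0,"rz": 0}
    - {"dx": 0,"dy": 0,"dz": 0,"rx": -0.055,"ry": -0.157,"rz": -0.035}
    - {"dx": 0,"dy": 0,"dz": 0,"rx": -0.055,"ry": -0.157,"rz": -0.035}
    - {"dx": 0,"dy": 0,"dz": 0,"rx": 0,"ry": 0,"rz": 0}
    - {"dx": 0,"dy": 0,"dz": 0,"rx": 0,"ry": 0,"rz": 0}
    - {"dx": 0,"dy": 0,"dz": 0,"rx": 0,"ry": 0,"rz": 0}

```text
t: 2.65
tcp_pos: [0.5207, 0.2416, 0.0815]
tool_rot: [0.165, 0.982, -0.016, 0.086]
force: [-1.2, 0.1, -0.6]
finger_gap: 0.596
gripper_force: 0.0
```

```bash
cat >> h.py <<'E'
from scipy.spatial.transform import Rotation as R
def st():
    s=sensors.sense(); M=R.from_quat(s['tool_rot']).as_matrix(); y=M[:,1]
    print('t',round(s['t'],2),'tcp',s['tcp_pos'].round(4),'F',s['force'].round(1),'gap',round(s['finger_gap'],3),'gf',round(s['gripper_force'],1),'yyaw',np.degrees(np.arctan2(y[1],y[0])).round(1),'z',M[:,2].round(3)); return s
def plates(m,im,z=.008):
    hsv=cv2.cvtColor(im,cv2.COLOR_BGR2HSV)
    mask=((hsv[...,1]<60)&(hsv[...,2]>170)).astype(np.uint8)*255
    for c in cv2.findContours(mask,0,1)[0]:
        if cv2.contourArea(c)<150: continue
        r=cv2.minAreaRect(c); P=plane(m,cv2.boxPoints(r),z); ce=plane(m,[r[0]],z)[0]
        e0=P[1]-P[0];e1=P[2]-P[1]; l=e0 if np.linalg.norm(e0)>np.linalg.norm(e1) else e1
        if .2<ce[0]<.8 and abs(ce[1])<.45: print(np.round(r[0]),'pos',ce[:2].round(4),'yaw',round(np.degrees(np.arctan2(l[1],l[0])))%180,np.linalg.norm(e0[:2]).round(3),np.linalg.norm(e1[:2]).round(3))
E
python3 - <<'E'
from h import *
s=st(); snap('wrist','w2.png'); m,im=load('w2.png')
print(proj(m,[s['tcp_pos'],[.572,.206,.008]])); plates(m,im)
E
```

```text
t 2.65 tcp [0.5207 0.2416 0.0815] F [-1.2  0.1 -0.6] gap 0.596 gf 0.0 yyaw 70.9 z [ 0.163 -0.06  -0.985]
[[282.30685878 272.93317073]
 [260.02852946 274.1162191 ]]
[  5. 399.] pos [ 0.6353 -0.0842] yaw 114 0.038 0.016
[144. 402.] pos [0.6817 0.0443] yaw 151 0.037 0.057
[ 32. 324.] pos [0.5599 0.0084] yaw 110 0.045 0.011
[432. 311.] pos [0.6514 0.3226] yaw 127 0.03 0.016
[259. 270.] pos [0.5686 0.2065] yaw 161 0.036 0.091
[430. 241.] pos [0.5835 0.3294] yaw 20 0.036 0.09
[371.  53.] pos [0.451  0.3159] yaw 14 0.035 0.077
[63. 78.] pos [0.407  0.1507] yaw 178 0.038 0.091
```

View pics/w2.png

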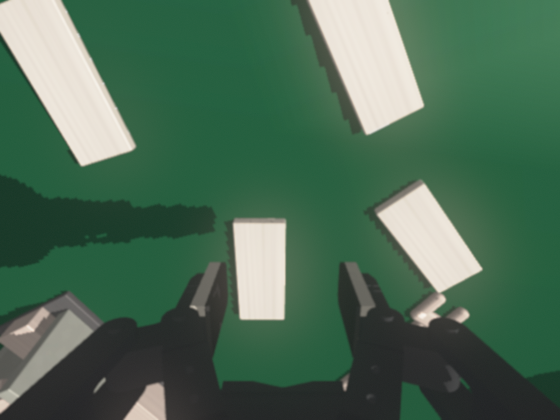

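The wrist view puts plate D at (259,270), between the open fingers. The fixture is at lower left (60,350). I'll descend.

Call:
move_arm:
  targets:
    - {"dx": 0.38,"dy": -0.5,"dz": -0.3,"rx": 0,"ry": 0,"rz": 0}
    - {"dx": 0.38,"dy": -0.49,"dz": -0.7,"rx": 0,"ry": 0,"rz": 0}
    - {"dx": 0,"dy": 0,"dz": -0.7,"rx": 0,"ry": 0,"rz": 0}
    - {"dx": 0,"dy": 0,"dz": -0.7,"rx": 0,"ry": 0,"rz": 0}
    - {"dx": 0,"dy": 0,"dz": -0.4,"rx": 0,"ry": 0,"rz": 0}
    - {"dx": 0,"dy": 0,"dz": -0.1,"rx": 0,"ry": 0,"rz": 0}
    - {"dx": 0,"dy": 0,"dz": -0.1,"rx": 0,"ry": 0,"rz": 0}
    - {"dx": 0,"dy": 0,"dz": -0.06,"rx": 0,"ry": 0,"rz": 0}
    - {"dx": 0,"dy": 0,"dz": 0,"rx": 0,"ry": 0,"rz": 0}
    - {"dx": 0,"dy": 0,"dz": 0,"rx": 0,"ry": 0,"rz": 0}

```text
t: 3.95
tcp_pos: [0.5388, 0.2169, 0.0052]
tool_rot: [0.165, 0.982, -0.016, 0.086]
force: [0.1, 0.0, -0.1]
finger_gap: 0.602
gripper_force: 0.0
```

Call:
move_arm:
  targets:
    - {"dx": 0,"dy": 0,"dz": -0.04,"rx": 0,"ry": 0,"rz": 0}
    - {"dx": 0,"dy": 0,"dz": -0.04,"rx": 0,"ry": 0,"rz": 0}
    - {"dx": 0,"dy": 0,"dz": -0.04,"rx": 0,"ry": 0,"rz": 0}
    - {"dx": 0,"dy": 0,"dz": 0,"rx": 0,"ry": 0,"rz": 0}
    - {"dx": 0,"dy": 0,"dz": 0,"rx": 0,"ry": 0,"rz": 0}
    - {"dx": 0,"dy": 0,"dz": 0,"rx": 0,"ry": 0,"rz": 0}
    - {"dx": 0,"dy": 0,"dz": 0,"rx": 0,"ry": 0,"rz": 0}
    - {"dx": 0,"dy": 0,"dz": 0,"rx": 0,"ry": 0,"rz": 0}
    - {"dx": 0,"dy": 0,"dz": 0,"rx": 0,"ry": 0,"rz": 0}
    - {"dx": 0,"dy": 0,"dz": 0,"rx": 0,"ry": 0,"rz": 0}

```text
t: 5.2
tcp_pos: [0.5386, 0.2169, 0.0018]
tool_rot: [0.165, 0.982, -0.016, 0.085]
force: [0.6, -0.4, 0.1]
finger_gap: 0.6
gripper_force: 0.0
```

```bash
python3 -c "
from h import *
st()"
```

```text
t 5.2 tcp [0.5386 0.2169 0.0018] F [ 0.6 -0.4  0.1] gap 0.6 gf 0.0 yyaw 70.9 z [ 0.162 -0.06  -0.985]
```

Call:
move_arm:
  targets:
    - {"dx": 0,"dy": 0,"dz": 0,"rx": 0,"ry": 0,"rz": 0}
    - {"dx": 0,"dy": 0,"dz": 0,"rx": 0,"ry": 0,"rz": 0}
    - {"dx": 0,"dy": 0,"dz": 0,"rx": 0,"ry": 0,"rz": 0}
    - {"dx": 0,"dy": 0,"dz": 0,"rx": 0,"ry": 0,"rz": 0}
    - {"dx": 0,"dy": 0,"dz": 0,"rx": 0,"ry": 0,"rz": 0}
    - {"dx": 0,"dy": 0,"dz": 0,"rx": 0,"ry": 0,"rz": 0}
    - {"dx": 0,"dy": 0,"dz": 0,"rx": 0,"ry": 0,"rz": 0}
    - {"dx": 0,"dy": 0,"dz": 0,"rx": 0,"ry": 0,"rz": 0}
    - {"dx": 0,"dy": 0,"dz": 0,"rx": 0,"ry": 0,"rz": 0}
    - {"dx": 0,"dy": 0,"dz": 0,"rx": 0,"ry": 0,"rz": 0}
  claw: 20

```text
t: 6.45
tcp_pos: [0.5387, 0.2169, 0.0021]
tool_rot: [0.165, 0.982, -0.016, 0.086]
force: [-1.7, 0.2, 4.9]
finger_gap: 0.404
gripper_force: 40.2
```

Run:
```python
from h import *
s=st(); snap('wrist','w3.png'); m,im=load('w3.png'); plates(m,im)
```

```text
t 6.45 tcp [0.5387 0.2169 0.0021] F [-1.7  0.2  4.9] gap 0.404 gf 40.2 yyaw 70.9 z [ 0.163 -0.06  -0.985]
[286. 344.] pos [0.5781 0.2051] yaw 167 0.035 0.063
[540. 308.] pos [0.5951 0.3288] yaw 16 0.036 0.134
[497.  63.] pos [0.4748 0.3141] yaw 1 0.038 0.042
[44. 88.] pos [0.4324 0.1671] yaw 146 0.027 0.061
```

View pics/w3.png

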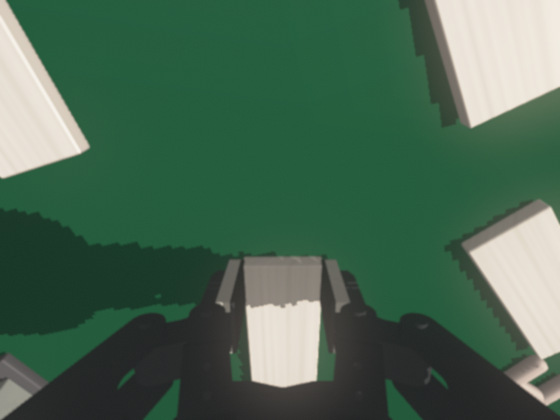

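The plate is gripped near its end, which shows at (283,258). Next: lift it, turn it 29° to the fixture axis, and bring it to just before the mouth.

Call:
move_arm:
  targets:
    - {"dx": 0,"dy": 0,"dz": 0.5,"rx": 0,"ry": 0,"rz": 0}
    - {"dx": 0,"dy": 0,"dz": 0.75,"rx": 0,"ry": 0,"rz": 0}
    - {"dx": -0.4,"dy": -0.7,"dz": 0.75,"rx": 0,"ry": 0,"rz": 0}
    - {"dx": -0.4,"dy": -0.96,"dz": 0,"rx": 0,"ry": 0,"rz": 0.24}
    - {"dx": -0.4,"dy": -1,"dz": 0,"rx": 0,"ry": 0,"rz": 0.24}
    - {"dx": -0.4,"dy": -1,"dz": 0,"rx": 0,"ry": 0,"rz": 0.24}
    - {"dx": -0.4,"dy": -1,"dz": 0,"rx": 0,"ry": 0,"rz": 0.24}
    - {"dx": -0.4,"dy": -1,"dz": 0,"rx": 0,"ry": 0,"rz": 0}
    - {"dx": 0,"dy": -1,"dz": 0,"rx": 0,"ry": 0,"rz": 0}
    - {"dx": 0,"dy": -1,"dz": 0,"rx": 0,"ry": 0,"rz": 0}

```text
t: 7.75
tcp_pos: [0.4759, 0.0288, 0.0521]
tool_rot: [-0.083, 0.993, 0.007, 0.083]
force: [-0.4, 15.3, -0.3]
finger_gap: 0.401
gripper_force: 58.1
```

Call:
move_arm:
  targets:
    - {"dx": 0,"dy": -1,"dz": 0,"rx": 0,"ry": 0,"rz": 0}
    - {"dx": 0,"dy": 0,"dz": 0,"rx": 0,"ry": 0,"rz": 0}
    - {"dx": 0,"dy": 0,"dz": 0,"rx": 0,"ry": 0,"rz": 0}
    - {"dx": 0,"dy": 0,"dz": 0,"rx": 0,"ry": 0,"rz": 0}
    - {"dx": 0,"dy": 0,"dz": 0,"rx": 0,"ry": 0,"rz": 0}
    - {"dx": 0,"dy": 0,"dz": 0,"rx": 0,"ry": 0,"rz": 0}
    - {"dx": 0,"dy": 0,"dz": 0,"rx": 0,"ry": 0,"rz": 0}
    - {"dx": 0,"dy": 0,"dz": 0,"rx": 0,"ry": 0,"rz": 0}
    - {"dx": 0,"dy": 0,"dz": 0,"rx": 0,"ry": 0,"rz": 0}
    - {"dx": 0,"dy": 0,"dz": 0,"rx": 0,"ry": 0,"rz": 0}

```text
t: 9.0
tcp_pos: [0.4795, 0.0023, 0.0518]
tool_rot: [-0.08, 0.993, 0.005, 0.087]
force: [0.8, -0.9, -0.3]
finger_gap: 0.2
gripper_force: 0.0
```

Run:
```python
from h import *
s=st(); m3,_=load('w3.png'); print('near end',plane(m3,[[283,258]],.008)-[.5387,.2169,.002])
a,_=snap('wrist','w4.png'); b,_=snap('top','t4.png'); c,_=snap('scene','s4.png')
f=lambda im,x,y,w,h,k:cv2.resize(im[y:y+h,x:x+w],(w*k,h*k),interpolation=3)
o=np.zeros((600,800,3),np.uint8); o[:300,:400]=cv2.resize(a,(400,300)); o[:300,400:]=f(c,210,190,134,100,3)[:300,:400]; o[300:,:400]=f(b,200,150,100,75,4); o[300:,400:]=cv2.resize(c,(400,300))
cv2.imwrite('pics/m4.png',o[...,::-1])
```

```text
t 9.0 tcp [0.4795 0.0023 0.0518] F [ 0.8 -0.9 -0.3] gap 0.2 gf 0.0 yyaw 99.1 z [ 0.171  0.024 -0.985]
near end [[-0.01222501  0.0045651   0.006     ]]
```

View pics/m4.png

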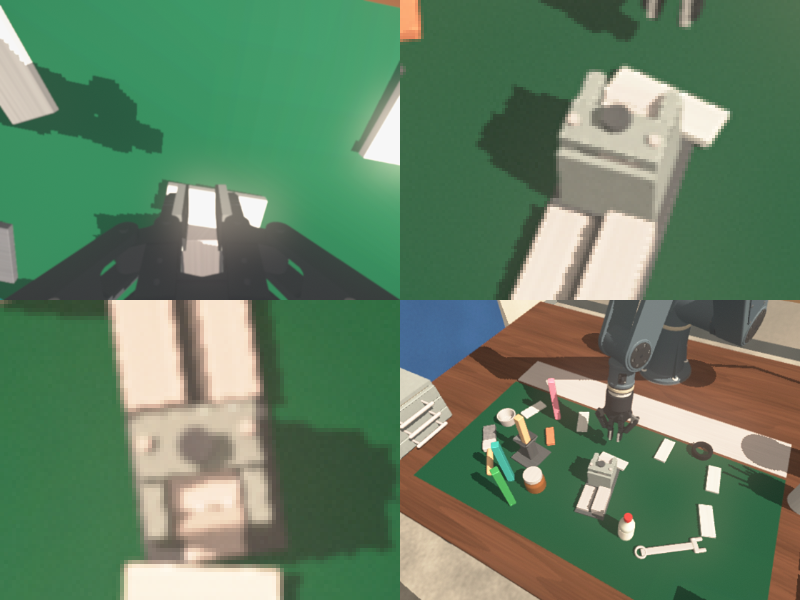

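The plate's front struck a cheek on the sideways sweep, slipped out of the grip, and now lies crosswise in front of the mouth (wrist panel (215,205)). I'll lift clear, open, and locate it.

Call:
move_arm:
  targets:
    - {"dx": 0,"dy": 0,"dz": 1,"rx": 0,"ry": 0,"rz": 0}
    - {"dx": -0.2,"dy": 0,"dz": 1,"rx": 0,"ry": 0,"rz": 0}
    - {"dx": -0.5,"dy": 0,"dz": 1,"rx": 0,"ry": 0,"rz": 0}
    - {"dx": -0.5,"dy": 0,"dz": 0.5,"rx": 0,"ry": 0,"rz": 0}
    - {"dx": -0.5,"dy": 0,"dz": 0,"rx": 0,"ry": 0,"rz": 0}
    - {"dx": 0,"dy": 0,"dz": 0,"rx": 0,"ry": 0,"rz": 0}
    - {"dx": 0,"dy": 0,"dz": 0,"rx": 0,"ry": 0,"rz": 0}
    - {"dx": 0,"dy": 0,"dz": 0,"rx": 0,"ry": 0,"rz": 0}
    - {"dx": 0,"dy": 0,"dz": 0,"rx": 0,"ry": 0,"rz": 0}
    - {"dx": 0,"dy": 0,"dz": 0,"rx": 0,"ry": 0,"rz": 0}
  claw: 60

```text
t: 10.4
tcp_pos: [0.4371, 0.0024, 0.1391]
tool_rot: [-0.08, 0.993, 0.005, 0.087]
force: [-0.7, 0.4, 0.2]
finger_gap: 0.603
gripper_force: 0.0
```

Run:
```python
from h import *
s=st(); a,_=snap('wrist','w5.png'); b,_=snap('top','t5.png')
m,im=load('w5.png'); plates(m,im); print(); m,im2=load('t5.png'); plates(m,im2)
o=np.zeros((420,780,3),np.uint8); o[:,:560]=im; o[:300,560:]=cv2.resize(im2[150:225,225:280],(220,300),interpolation=3); cv2.imwrite('pics/m5.png',o)
```

```text
t 10.4 tcp [0.4371 0.0024 0.1391] F [-0.7  0.4  0.2] gap 0.603 gf 0.0 yyaw 99.2 z [ 0.171  0.024 -0.985]
[418. 413.] pos [0.735  0.2238] yaw 114 0.04 0.023
[240. 358.] pos [ 0.6686 -0.0092] yaw 6 0.014 0.035
[308. 358.] pos [0.6562 0.0659] yaw 12 0.013 0.039
[271. 352.] pos [0.6515 0.0231] yaw 99 0.04 0.018
[548. 340.] pos [0.5866 0.3187] yaw 30 0.024 0.096
[288. 264.] pos [0.5291 0.0214] yaw 88 0.041 0.09
[104. 143.] pos [ 0.4368 -0.1399] yaw 25 0.038 0.058
[470. 164.] pos [0.4076 0.1499] yaw 175 0.095 0.036
[320.  44.] pos [0.3415 0.0126] yaw 99 0.312 0.058

[227. 362.] pos [0.2068 0.0663] yaw 67 0.043 0.099
[364. 336.] pos [ 0.2734 -0.2485] yaw 90 0.381 0.139
[126. 329.] pos [0.2723 0.304 ] yaw 90 0.142 0.372
[193. 273.] pos [0.4103 0.1495] yaw 178 0.092 0.038
[321. 270.] pos [ 0.4232 -0.1471] yaw 25 0.037 0.089
[402. 259.] pos [ 0.4527 -0.3384] yaw 161 0.091 0.04
[125. 255.] pos [0.4463 0.3141] yaw 10 0.038 0.092
[250. 222.] pos [0.531 0.021] yaw 88 0.046 0.092
[430. 223.] pos [ 0.5372 -0.4059] yaw 120 0.047 0.045
[121. 196.] pos [0.5849 0.3305] yaw 20 0.039 0.091
[422. 182.] pos [ 0.6345 -0.3884] yaw 41 0.04 0.103
[247. 175.] pos [0.6412 0.0297] yaw 8 0.077 0.151
[236. 160.] pos [0.6782 0.0591] yaw 8 0.035 0.077
[324. 144.] pos [ 0.7224 -0.152 ] yaw 0 0.051 0.051
[149. 150.] pos [0.6977 0.2696] yaw 122 0.17 0.035
```

View pics/m5.png

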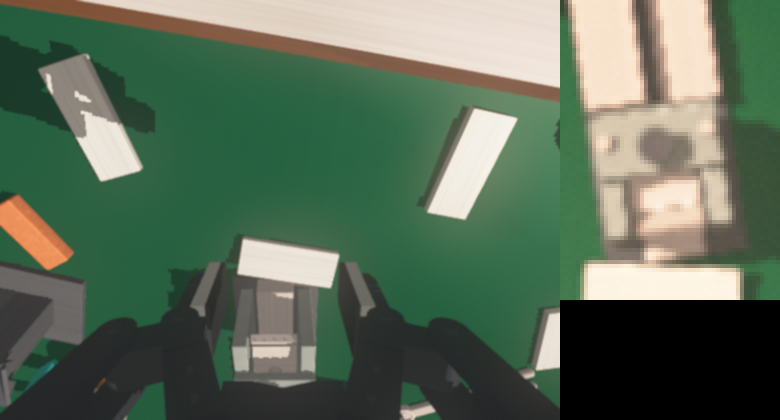

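The plate lies crosswise at (288,264), centre about (.530,.021), touching or resting on the base's front edge. I'll push its +y end in −y with shut fingers, so the other end comes clear of the fixture for gripping.

Call:
move_arm:
  targets:
    - {"dx": 0.6,"dy": 0.9,"dz": 0,"rx": 0,"ry": 0,"rz": 0}
    - {"dx": 0.8,"dy": 0.9,"dz": 0,"rx": 0,"ry": 0,"rz": 0}
    - {"dx": 0.9,"dy": 0.9,"dz": 0,"rx": 0,"ry": 0,"rz": 0}
    - {"dx": 0.9,"dy": 0.9,"dz": 0,"rx": 0,"ry": 0,"rz": 0}
    - {"dx": 0,"dy": 0,"dz": -1,"rx": 0,"ry": 0,"rz": 0}
    - {"dx": 0,"dy": 0,"dz": -1,"rx": 0,"ry": 0,"rz": 0}
    - {"dx": 0,"dy": 0,"dz": -1,"rx": 0,"ry": 0,"rz": 0}
    - {"dx": 0,"dy": 0,"dz": -1,"rx": 0,"ry": 0,"rz": 0}
    - {"dx": 0,"dy": 0,"dz": -1,"rx": 0,"ry": 0,"rz": 0}
    - {"dx": 0,"dy": 0,"dz": -0.38,"rx": 0,"ry": 0,"rz": 0}
  claw: 0

```text
t: 11.75
tcp_pos: [0.5163, 0.0924, 0.0034]
tool_rot: [-0.08, 0.993, 0.005, 0.086]
force: [-0.1, 0.9, 1.0]
finger_gap: -0.001
gripper_force: 0.0
```

Call:
move_arm:
  targets:
    - {"dx": 0,"dy": -0.1,"dz": 0,"rx": 0,"ry": 0,"rz": 0}
    - {"dx": 0,"dy": -0.3,"dz": 0,"rx": 0,"ry": 0,"rz": 0}
    - {"dx": 0,"dy": -0.3,"dz": 0,"rx": 0,"ry": 0,"rz": 0}
    - {"dx": 0,"dy": -0.3,"dz": 0,"rx": 0,"ry": 0,"rz": 0}
    - {"dx": 0,"dy": -0.3,"dz": 0,"rx": 0,"ry": 0,"rz": 0}
    - {"dx": 0,"dy": -0.3,"dz": 0,"rx": 0,"ry": 0,"rz": 0}
    - {"dx": 0,"dy": -0.3,"dz": 0,"rx": 0,"ry": 0,"rz": 0}
    - {"dx": 0,"dy": -0.3,"dz": 0,"rx": 0,"ry": 0,"rz": 0}
    - {"dx": 0,"dy": -0.3,"dz": 0,"rx": 0,"ry": 0,"rz": 0}
    - {"dx": 0,"dy": -0.2,"dz": 0,"rx": 0,"ry": 0,"rz": 0}

```text
t: 13.0
tcp_pos: [0.5171, 0.0243, 0.0048]
tool_rot: [-0.079, 0.993, 0.005, 0.087]
force: [-0.1, 0.1, 0.0]
finger_gap: -0.002
gripper_force: 0.2
```

Call:
move_arm:
  targets:
    - {"dx": -0.6,"dy": 0,"dz": 0.2,"rx": 0,"ry": 0,"rz": 0}
    - {"dx": -0.8,"dy": 0,"dz": 1,"rx": 0,"ry": 0,"rz": 0}
    - {"dx": -0.8,"dy": 0,"dz": 1,"rx": 0,"ry": 0,"rz": 0}
    - {"dx": -0.8,"dy": 0,"dz": 1,"rx": 0,"ry": 0,"rz": 0}
    - {"dx": 0,"dy": 0,"dz": 1,"rx": 0,"ry": 0,"rz": 0}
    - {"dx": 0,"dy": 0,"dz": 0,"rx": 0,"ry": 0,"rz": 0}
    - {"dx": 0,"dy": 0,"dz": 0,"rx": 0,"ry": 0,"rz": 0}
    - {"dx": 0,"dy": 0,"dz": 0,"rx": 0,"ry": 0,"rz": 0}
    - {"dx": 0,"dy": 0,"dz": 0,"rx": 0,"ry": 0,"rz": 0}
    - {"dx": 0,"dy": 0,"dz": 0,"rx": 0,"ry": 0,"rz": 0}
  claw: 60

```text
t: 14.25
tcp_pos: [0.4418, 0.0249, 0.1093]
tool_rot: [-0.08, 0.993, 0.005, 0.086]
force: [0.1, 0.8, 1.0]
finger_gap: 0.601
gripper_force: 0.0
```

Run:
```python
from h import *
s=st(); a,_=snap('wrist','w6.png'); b,_=snap('top','t6.png')
m,im=load('w6.png'); plates(m,im); print(); m,im2=load('t6.png'); plates(m,im2)
```

```text
t 14.25 tcp [0.4418 0.0249 0.1093] F [0.1 0.8 1. ] gap 0.601 gf 0.0 yyaw 99.1 z [ 0.17   0.024 -0.985]
[242. 376.] pos [0.6612 0.0166] yaw 100 0.042 0.016
[548. 360.] pos [0.5876 0.3178] yaw 30 0.021 0.095
[203. 277.] pos [ 0.5371 -0.029 ] yaw 105 0.091 0.037
[ 52. 164.] pos [ 0.452  -0.1417] yaw 74 0.035 0.055
[465. 168.] pos [0.4076 0.1515] yaw 178 0.095 0.036
[20. 50.] pos [ 0.3776 -0.15  ] yaw 92 0.008 0.016
[342.  40.] pos [0.3411 0.0447] yaw 99 0.25 0.046

[216. 359.] pos [0.2133 0.0908] yaw 69 0.07 0.142
[356. 336.] pos [ 0.2733 -0.2298] yaw 91 0.36 0.139
[117. 329.] pos [0.2724 0.3258] yaw 90 0.141 0.33
[398. 270.] pos [ 0.4252 -0.3277] yaw 81 0.037 0.04
[193. 273.] pos [0.4103 0.1496] yaw 178 0.092 0.038
[321. 271.] pos [ 0.4219 -0.1475] yaw 25 0.038 0.091
[404. 251.] pos [ 0.4704 -0.344 ] yaw 161 0.054 0.039
[125. 255.] pos [0.4463 0.3137] yaw 9 0.039 0.093
[430. 223.] pos [ 0.5381 -0.4062] yaw 134 0.049 0.042
[271. 220.] pos [ 0.536  -0.0287] yaw 104 0.092 0.037
[121. 196.] pos [0.5849 0.3305] yaw 20 0.039 0.091
[422. 182.] pos [ 0.6346 -0.3885] yaw 41 0.039 0.103
[247. 175.] pos [0.6412 0.0297] yaw 8 0.077 0.151
[236. 160.] pos [0.6782 0.0591] yaw 8 0.035 0.077
[324. 144.] pos [ 0.7224 -0.152 ] yaw 0 0.051 0.051
[147. 149.] pos [0.7011 0.2731] yaw 126 0.17 0.036
```

Call:
move_arm:
  targets:
    - {"dx": 0.7,"dy": 0.5,"dz": 0,"rx": 0,"ry": 0,"rz": 0}
    - {"dx": 0.7,"dy": 0.5,"dz": 0,"rx": 0,"ry": 0,"rz": 0}
    - {"dx": 0.75,"dy": 0,"dz": 0,"rx": 0,"ry": 0,"rz": 0}
    - {"dx": 0.75,"dy": 0,"dz": -0.2,"rx": 0,"ry": 0,"rz": 0}
    - {"dx": 0,"dy": 0,"dz": -1,"rx": 0,"ry": 0,"rz": 0}
    - {"dx": 0,"dy": 0,"dz": -1,"rx": 0,"ry": 0,"rz": 0}
    - {"dx": 0,"dy": 0,"dz": -1,"rx": 0,"ry": 0,"rz": 0}
    - {"dx": 0,"dy": 0,"dz": -1,"rx": 0,"ry": 0,"rz": 0}
    - {"dx": 0,"dy": 0,"dz": 0,"rx": 0,"ry": 0,"rz": 0}
    - {"dx": 0,"dy": 0,"dz": 0,"rx": 0,"ry": 0,"rz": 0}
  claw: 0

```text
t: 15.6
tcp_pos: [0.5146, 0.0499, 0.0051]
tool_rot: [-0.08, 0.993, 0.005, 0.087]
force: [0.3, 0.2, 0.1]
finger_gap: 0.004
gripper_force: 0.0
```

Call:
move_arm:
  targets:
    - {"dx": 0,"dy": -0.2,"dz": 0,"rx": 0,"ry": 0,"rz": 0}
    - {"dx": 0,"dy": -0.4,"dz": 0,"rx": 0,"ry": 0,"rz": 0}
    - {"dx": 0,"dy": -0.4,"dz": 0,"rx": 0,"ry": 0,"rz": 0}
    - {"dx": 0,"dy": -0.4,"dz": 0,"rx": 0,"ry": 0,"rz": 0}
    - {"dx": 0,"dy": -0.4,"dz": 0,"rx": 0,"ry": 0,"rz": 0}
    - {"dx": 0,"dy": -0.4,"dz": 0,"rx": 0,"ry": 0,"rz": 0}
    - {"dx": 0,"dy": -0.4,"dz": 0,"rx": 0,"ry": 0,"rz": 0}
    - {"dx": 0,"dy": -0.4,"dz": 0,"rx": 0,"ry": 0,"rz": 0}
    - {"dx": 0,"dy": -0.3,"dz": 0,"rx": 0,"ry": 0,"rz": 0}
    - {"dx": 0,"dy": 0,"dz": 0,"rx": 0,"ry": 0,"rz": 0}

```text
t: 16.85
tcp_pos: [0.5147, -0.0334, 0.0048]
tool_rot: [-0.079, 0.993, 0.005, 0.087]
force: [0.7, -0.3, -0.3]
finger_gap: -0.005
gripper_force: 0.0
```

Call:
move_arm:
  targets:
    - {"dx": -0.6,"dy": 0,"dz": 0.2,"rx": 0,"ry": 0,"rz": 0}
    - {"dx": -0.8,"dy": 0,"dz": 1,"rx": 0,"ry": 0,"rz": 0}
    - {"dx": -0.8,"dy": 0,"dz": 1,"rx": 0,"ry": 0,"rz": 0}
    - {"dx": -0.8,"dy": 0,"dz": 1,"rx": 0,"ry": 0,"rz": 0}
    - {"dx": 0,"dy": 0,"dz": 1,"rx": 0,"ry": 0,"rz": 0}
    - {"dx": 0,"dy": 0,"dz": 0,"rx": 0,"ry": 0,"rz": 0}
    - {"dx": 0,"dy": 0,"dz": 0,"rx": 0,"ry": 0,"rz": 0}
    - {"dx": 0,"dy": 0,"dz": 0,"rx": 0,"ry": 0,"rz": 0}
    - {"dx": 0,"dy": 0,"dz": 0,"rx": 0,"ry": 0,"rz": 0}
    - {"dx": 0,"dy": 0,"dz": 0,"rx": 0,"ry": 0,"rz": 0}
  claw: 60

```text
t: 18.1
tcp_pos: [0.4393, -0.0325, 0.1093]
tool_rot: [-0.08, 0.993, 0.005, 0.086]
force: [0.8, 0.3, 0.2]
finger_gap: 0.601
gripper_force: 0.0
```

Run:
```python
from h import *
s=st(); a,_=snap('wrist','w7.png'); b,_=snap('top','t7.png')
m,im=load('w7.png'); plates(m,im); print(); m,im2=load('t7.png'); plates(m,im2)
```

```text
t 18.1 tcp [ 0.4393 -0.0325  0.1093] F [0.8 0.3 0.2] gap 0.601 gf 0.0 yyaw 99.1 z [ 0.17   0.024 -0.985]
[175. 299.] pos [ 0.5635 -0.1098] yaw 125 0.024 0.017
[243. 283.] pos [ 0.5353 -0.0523] yaw 129 0.039 0.037
[135. 162.] pos [ 0.4378 -0.1394] yaw 25 0.038 0.056
[534. 187.] pos [0.4105 0.1504] yaw 178 0.092 0.035
[116.  71.] pos [ 0.3784 -0.1493] yaw 65 0.01 0.016
[329.  42.] pos [ 0.3413 -0.0204] yaw 99 0.266 0.049

[262. 359.] pos [ 0.2156 -0.0152] yaw 59 0.054 0.097
[381. 336.] pos [ 0.2734 -0.2898] yaw 90 0.319 0.14
[139. 330.] pos [0.2719 0.2726] yaw 90 0.144 0.432
[193. 273.] pos [0.4104 0.1497] yaw 177 0.092 0.038
[321. 271.] pos [ 0.4219 -0.1475] yaw 25 0.037 0.092
[402. 259.] pos [ 0.4527 -0.3384] yaw 161 0.091 0.04
[125. 255.] pos [0.4464 0.3137] yaw 9 0.039 0.092
[430. 223.] pos [ 0.5381 -0.4062] yaw 134 0.049 0.042
[291. 215.] pos [ 0.5506 -0.0756] yaw 125 0.091 0.038
[121. 196.] pos [0.585  0.3304] yaw 20 0.039 0.091
[422. 182.] pos [ 0.6346 -0.3885] yaw 41 0.039 0.103
[247. 175.] pos [0.6413 0.0299] yaw 9 0.077 0.15
[236. 160.] pos [0.6782 0.0591] yaw 8 0.035 0.077
[324. 144.] pos [ 0.7224 -0.152 ] yaw 0 0.051 0.051
[148. 149.] pos [0.7003 0.2721] yaw 125 0.17 0.036
```

Plate D now lies clear of the fixture at (.551,−.076) and can stay as a spare. Next is plate C at (.446,.314), yaw 9°, which already matches the fixture axis.

Call:
move_arm:
  targets:
    - {"dx": -0.1,"dy": 0.975,"dz": 0,"rx": 0,"ry": 0,"rz": 0}
    - {"dx": -0.1,"dy": 0.975,"dz": 0,"rx": 0,"ry": 0,"rz": 0}
    - {"dx": -0.1,"dy": 0.975,"dz": 0,"rx": 0,"ry": 0,"rz": 0}
    - {"dx": -0.1,"dy": 0.975,"dz": 0,"rx": 0,"ry": 0,"rz": 0}
    - {"dx": -0.1,"dy": 0.975,"dz": 0,"rx": 0,"ry": 0,"rz": 0}
    - {"dx": -0.1,"dy": 0.975,"dz": 0,"rx": 0,"ry": 0,"rz": 0}
    - {"dx": -0.1,"dy": 0.975,"dz": 0,"rx": 0,"ry": 0,"rz": 0}
    - {"dx": -0.13,"dy": 0.975,"dz": 0,"rx": 0,"ry": 0,"rz": 0}
    - {"dx": 0,"dy": 0.975,"dz": 0,"rx": 0,"ry": 0,"rz": 0}
    - {"dx": 0,"dy": 0.975,"dz": 0,"rx": 0,"ry": 0,"rz": 0}

```text
t: 19.45
tcp_pos: [0.4186, 0.2119, 0.1097]
tool_rot: [-0.08, 0.993, 0.005, 0.087]
force: [0.1, 0.7, -0.2]
finger_gap: 0.602
gripper_force: 0.0
```

Call:
move_arm:
  targets:
    - {"dx": 0,"dy": 0.975,"dz": 0,"rx": 0,"ry": 0,"rz": 0}
    - {"dx": 0,"dy": 0.975,"dz": 0,"rx": 0,"ry": 0,"rz": 0}
    - {"dx": 0,"dy": 0.975,"dz": 0,"rx": 0,"ry": 0,"rz": 0}
    - {"dx": 0,"dy": 0.975,"dz": -0.2,"rx": 0,"ry": 0,"rz": 0}
    - {"dx": 0,"dy": 0,"dz": -1,"rx": 0,"ry": 0,"rz": 0}
    - {"dx": 0,"dy": 0,"dz": -1,"rx": 0,"ry": 0,"rz": 0}
    - {"dx": 0,"dy": 0,"dz": -1,"rx": 0,"ry": 0,"rz": 0}
    - {"dx": 0,"dy": 0,"dz": -0.6,"rx": 0,"ry": 0,"rz": 0}
    - {"dx": 0,"dy": 0,"dz": -0.3,"rx": 0,"ry": 0,"rz": 0}
    - {"dx": 0,"dy": 0,"dz": -0.2,"rx": 0,"ry": 0,"rz": 0}

```text
t: 20.7
tcp_pos: [0.419, 0.3087, 0.0022]
tool_rot: [-0.08, 0.993, 0.005, 0.087]
force: [-1.1, -0.0, -0.1]
finger_gap: 0.599
gripper_force: 0.0
```

Call:
move_arm:
  targets:
    - {"dx": 0,"dy": 0,"dz": 0,"rx": 0,"ry": 0,"rz": 0}
    - {"dx": 0,"dy": 0,"dz": 0,"rx": 0,"ry": 0,"rz": 0}
    - {"dx": 0,"dy": 0,"dz": 0,"rx": 0,"ry": 0,"rz": 0}
    - {"dx": 0,"dy": 0,"dz": 0,"rx": 0,"ry": 0,"rz": 0}
    - {"dx": 0,"dy": 0,"dz": 0,"rx": 0,"ry": 0,"rz": 0}
    - {"dx": 0,"dy": 0,"dz": 0,"rx": 0,"ry": 0,"rz": 0}
    - {"dx": 0,"dy": 0,"dz": 0,"rx": 0,"ry": 0,"rz": 0}
    - {"dx": 0,"dy": 0,"dz": 0.4,"rx": 0,"ry": 0,"rz": 0}
    - {"dx": 0,"dy": 0,"dz": 0.8,"rx": 0,"ry": 0,"rz": 0}
    - {"dx": 0,"dy": 0,"dz": 0.8,"rx": 0,"ry": 0,"rz": 0}
  claw: 20
  newtons: 60

```text
t: 21.95
tcp_pos: [0.4185, 0.3085, 0.0529]
tool_rot: [-0.08, 0.993, 0.005, 0.086]
force: [1.1, -0.3, -0.8]
finger_gap: 0.389
gripper_force: 59.7
```

Run:
```python
from h import *
s=st(); a,_=snap('wrist','w8.png'); b,_=snap('top','t8.png'); m,im=load('w8.png'); plates(m,im,s['tcp_pos'][2]+.006)
```

```text
t 21.95 tcp [0.4185 0.3085 0.0529] F [ 1.1 -0.3 -0.8] gap 0.389 gf 59.7 yyaw 99.1 z [ 0.171  0.024 -0.985]
[282. 329.] pos [0.4486 0.3129] yaw 6 0.081 0.034
[ 24. 213.] pos [0.4004 0.1978] yaw 171 0.02 0.031
[286.  27.] pos [0.3172 0.293 ] yaw 91 0.032 0.171
```

Call:
move_arm:
  targets:
    - {"dx": 0,"dy": -0.95,"dz": 0,"rx": 0,"ry": 0,"rz": 0.023}
    - {"dx": 0,"dy": -0.95,"dz": 0,"rx": 0,"ry": 0,"rz": 0}
    - {"dx": 0,"dy": -0.95,"dz": 0,"rx": 0,"ry": 0,"rz": 0}
    - {"dx": 0,"dy": -0.95,"dz": 0,"rx": 0,"ry": 0,"rz": 0}
    - {"dx": 0,"dy": -0.95,"dz": 0,"rx": 0,"ry": 0,"rz": 0}
    - {"dx": 0,"dy": -0.95,"dz": 0,"rx": 0,"ry": 0,"rz": 0}
    - {"dx": 0,"dy": -0.95,"dz": 0,"rx": 0,"ry": 0,"rz": 0}
    - {"dx": 0,"dy": -0.95,"dz": 0,"rx": 0,"ry": 0,"rz": 0}
    - {"dx": 0,"dy": -0.95,"dz": 0,"rx": 0,"ry": 0,"rz": 0}
    - {"dx": 0,"dy": -0.95,"dz": 0,"rx": 0,"ry": 0,"rz": 0}

```text
t: 23.3
tcp_pos: [0.4186, 0.0703, 0.0519]
tool_rot: [-0.086, 0.993, 0.006, 0.086]
force: [0.1, -0.2, 0.0]
finger_gap: 0.392
gripper_force: 59.7
```

Call:
move_arm:
  targets:
    - {"dx": 0,"dy": -0.95,"dz": 0,"rx": 0,"ry": 0,"rz": 0}
    - {"dx": 0,"dy": -0.95,"dz": 0,"rx": 0,"ry": 0,"rz": 0}
    - {"dx": 0,"dy": -0.95,"dz": 0,"rx": 0,"ry": 0,"rz": 0}
    - {"dx": 0.5,"dy": 0,"dz": 0,"rx": 0,"ry": 0,"rz": 0}
    - {"dx": 0.7,"dy": 0,"dz": 0,"rx": 0,"ry": 0,"rz": 0}
    - {"dx": 0.7,"dy": 0,"dz": 0,"rx": 0,"ry": 0,"rz": 0}
    - {"dx": 0,"dy": 0,"dz": 0,"rx": 0,"ry": 0,"rz": 0}
    - {"dx": 0,"dy": 0,"dz": 0,"rx": 0,"ry": 0,"rz": 0}
    - {"dx": 0,"dy": 0,"dz": 0,"rx": 0,"ry": 0,"rz": 0}
    - {"dx": 0,"dy": 0,"dz": 0,"rx": 0,"ry": 0,"rz": 0}

```text
t: 24.55
tcp_pos: [0.4655, 0.0, 0.0522]
tool_rot: [-0.086, 0.993, 0.006, 0.086]
force: [-0.4, 0.0, -1.1]
finger_gap: 0.392
gripper_force: 59.8
```

Run:
```python
from h import *
s=st(); a,_=snap('wrist','w9.png'); b,_=snap('top','t9.png'); c,_=snap('scene','s9.png')
m,im=load('w9.png'); plates(m,im,s['tcp_pos'][2]+.006)
o=np.zeros((600,800,3),np.uint8); o[:420,:560]=im; o[:340,560:]=cv2.resize(b[..., ::-1][145:230,220:280],(240,340),interpolation=3); o[420:,560:]=cv2.resize(c[...,::-1][190:280,220:340],(240,180),interpolation=3)
cv2.imwrite('pics/m9.png',o)
```

```text
t 24.55 tcp [0.4655 0.     0.0522] F [-0.4  0.  -1.1] gap 0.392 gf 59.8 yyaw 99.8 z [ 0.17   0.026 -0.985]
[142. 315.] pos [ 0.4979 -0.0641] yaw 125 0.058 0.021
[284. 326.] pos [0.4936 0.0051] yaw 14 0.033 0.08
[551. 207.] pos [0.4089 0.1002] yaw 178 0.043 0.024
[11. 53.] pos [ 0.3866 -0.1044] yaw 25 0.006 0.02
[504.  12.] pos [0.3484 0.0492] yaw 100 0.034 0.007
```

View pics/m9.png

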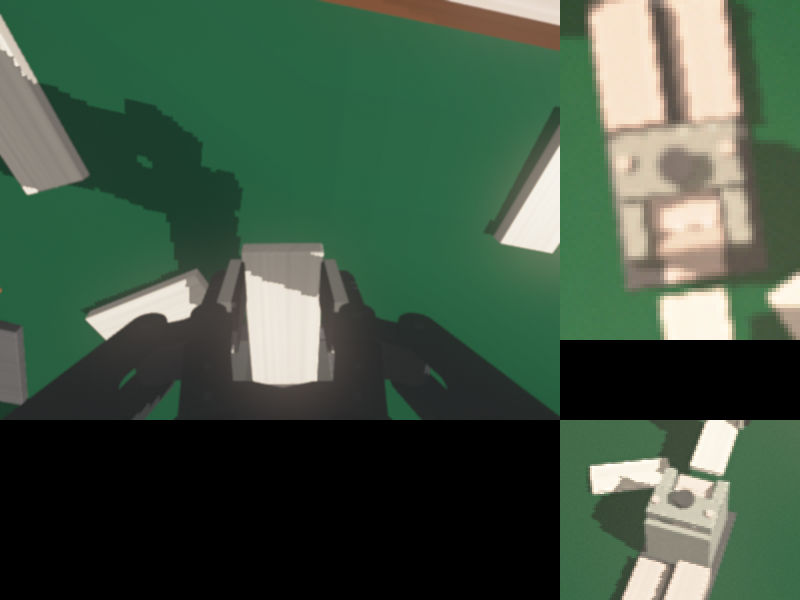

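The composite shows the held plate's front at top-crop (696,290), lined up with the channel between the cheeks at (648–723,250). D lies clear at (785,300).

Run:
```python
from h import *
m,_=load('t9.png')
f=lambda c,z: plane(m,np.array(c,float)/4+[220-140,145],z)
o=np.array([.587,.019]);a=np.radians(9.8);F=np.array([[np.cos(a),np.sin(a)],[-np.sin(a),np.cos(a)]])
g=lambda c,z:(F@(f(c,z)[:,:2]-o).T).T.round(4).tolist()
print('plate front L,R',g([[660,287],[733,292]],.058))
for z in(.07,.09): print('cheek inner/outer L, R bottoms',z,g([[625,262],[650,262],[724,243],[752,240]],z))
print('base FL FR',g([[627,290],[768,270]],.006))
```

```text
plate front L,R [[-0.0443, 0.0183], [-0.053, -0.0212]]
cheek inner/outer L, R bottoms 0.07 [[-0.0288, 0.0345], [-0.0308, 0.0211], [-0.0265, -0.0203], [-0.0271, -0.0357]]
cheek inner/outer L, R bottoms 0.09 [[-0.0305, 0.033], [-0.0325, 0.0199], [-0.0282, -0.0205], [-0.0288, -0.0355]]
base FL FR [[-0.0398, 0.0405], [-0.0403, -0.0429]]
```

Call:
move_arm:
  targets:
    - {"dx": 0.36,"dy": 0.06,"dz": 0,"rx": 0,"ry": 0,"rz": 0}
    - {"dx": 0.35,"dy": 0.06,"dz": 0,"rx": 0,"ry": 0,"rz": 0}
    - {"dx": 0,"dy": 0,"dz": -0.3,"rx": 0,"ry": 0,"rz": 0}
    - {"dx": 0,"dy": 0,"dz": -0.2,"rx": 0,"ry": 0,"rz": 0}
    - {"dx": 0,"dy": 0,"dz": -0.1,"rx": 0,"ry": 0,"rz": 0}
    - {"dx": 0,"dy": 0,"dz": -0.1,"rx": 0,"ry": 0,"rz": 0}
    - {"dx": 0,"dy": 0,"dz": -0.05,"rx": 0,"ry": 0,"rz": 0}
    - {"dx": 0,"dy": 0,"dz": 0,"rx": 0,"ry": 0,"rz": 0}
    - {"dx": 0,"dy": 0,"dz": 0,"rx": 0,"ry": 0,"rz": 0}
    - {"dx": 0,"dy": 0,"dz": 0,"rx": 0,"ry": 0,"rz": 0}

```text
t: 25.95
tcp_pos: [0.4841, 0.0028, 0.0337]
tool_rot: [-0.086, 0.993, 0.006, 0.087]
force: [1.0, -0.1, -0.4]
finger_gap: 0.393
gripper_force: 59.8
```

Call:
move_arm:
  targets:
    - {"dx": 0,"dy": 0,"dz": -0.1,"rx": 0,"ry": 0,"rz": 0}
    - {"dx": 0,"dy": 0,"dz": -0.1,"rx": 0,"ry": 0,"rz": 0}
    - {"dx": 0,"dy": 0,"dz": -0.06,"rx": 0,"ry": 0,"rz": 0}
    - {"dx": 0,"dy": 0,"dz": -0.05,"rx": 0,"ry": 0,"rz": 0}
    - {"dx": 0,"dy": 0,"dz": 0,"rx": 0,"ry": 0,"rz": 0}
    - {"dx": 0,"dy": 0,"dz": 0,"rx": 0,"ry": 0,"rz": 0}
    - {"dx": 0,"dy": 0,"dz": 0,"rx": 0,"ry": 0,"rz": 0}
    - {"dx": 0,"dy": 0,"dz": 0,"rx": 0,"ry": 0,"rz": 0}
    - {"dx": 0,"dy": 0,"dz": 0,"rx": 0,"ry": 0,"rz": 0}
    - {"dx": 0,"dy": 0,"dz": 0,"rx": 0,"ry": 0,"rz": 0}

```text
t: 27.2
tcp_pos: [0.4839, 0.0029, 0.0258]
tool_rot: [-0.086, 0.993, 0.006, 0.087]
force: [-1.3, -1.5, 3.1]
finger_gap: 0.388
gripper_force: 60.5
```

Call:
move_arm:
  targets:
    - {"dx": 0,"dy": 0,"dz": -0.04,"rx": 0,"ry": 0,"rz": 0}
    - {"dx": 0,"dy": 0,"dz": -0.04,"rx": 0,"ry": 0,"rz": 0}
    - {"dx": 0,"dy": 0,"dz": 0,"rx": 0,"ry": 0,"rz": 0}
    - {"dx": 0,"dy": 0,"dz": 0,"rx": 0,"ry": 0,"rz": 0}
    - {"dx": 0,"dy": 0,"dz": 0,"rx": 0,"ry": 0,"rz": 0}
    - {"dx": 0,"dy": 0,"dz": 0,"rx": 0,"ry": 0,"rz": 0}
    - {"dx": 0,"dy": 0,"dz": 0,"rx": 0,"ry": 0,"rz": 0}
    - {"dx": 0,"dy": 0,"dz": 0,"rx": 0,"ry": 0,"rz": 0}
    - {"dx": 0,"dy": 0,"dz": 0,"rx": 0,"ry": 0,"rz": 0}
    - {"dx": 0,"dy": 0,"dz": 0,"rx": 0,"ry": 0,"rz": 0}

```text
t: 28.45
tcp_pos: [0.4839, 0.0029, 0.0239]
tool_rot: [-0.086, 0.993, 0.006, 0.087]
force: [-2.6, -0.2, 5.2]
finger_gap: 0.392
gripper_force: 60.8
```

Contact at plate bottom about 26 mm means the 26 mm pad, so four plates are needed. I'll raise slightly and insert.

Call:
move_arm:
  targets:
    - {"dx": 0,"dy": 0,"dz": 0.2,"rx": 0,"ry": 0,"rz": 0}
    - {"dx": 0.1,"dy": 0,"dz": 0,"rx": 0,"ry": 0,"rz": 0}
    - {"dx": 0.28,"dy": 0.03,"dz": 0,"rx": 0,"ry": 0,"rz": 0}
    - {"dx": 0.28,"dy": 0.04,"dz": 0,"rx": 0,"ry": 0,"rz": 0}
    - {"dx": 0.28,"dy": 0.05,"dz": 0,"rx": 0,"ry": 0,"rz": 0}
    - {"dx": 0.28,"dy": 0.05,"dz": 0,"rx": 0,"ry": 0,"rz": 0}
    - {"dx": 0.28,"dy": 0.05,"dz": 0,"rx": 0,"ry": 0,"rz": 0}
    - {"dx": 0.28,"dy": 0.05,"dz": 0,"rx": 0,"ry": 0,"rz": 0}
    - {"dx": 0,"dy": 0,"dz": 0,"rx": 0,"ry": 0,"rz": 0}
    - {"dx": 0,"dy": 0,"dz": 0,"rx": 0,"ry": 0,"rz": 0}

```text
t: 29.7
tcp_pos: [0.5287, 0.0096, 0.0288]
tool_rot: [-0.086, 0.993, 0.006, 0.087]
force: [0.9, 0.5, 0.1]
finger_gap: 0.395
gripper_force: 59.9
```

Run:
```python
from h import *
s=st(); print(s['ft_torque']); a,_=snap('wrist','w10.png'); b,_=snap('top','t10.png'); c,_=snap('scene','s10.png')
o=np.zeros((600,800,3),np.uint8); o[:420,:560]=a[...,::-1]; o[:340,560:]=cv2.resize(b[..., ::-1][145:230,220:280],(240,340),interpolation=3); o[420:,560:]=cv2.resize(c[...,::-1][190:280,220:340],(240,180),interpolation=3)
cv2.imwrite('pics/m10.png',o)
```

```text
t 29.7 tcp [0.5287 0.0096 0.0288] F [0.9 0.5 0.1] gap 0.395 gf 59.9 yyaw 99.8 z [ 0.172  0.026 -0.985]
[0.04460295 0.02600247 0.0488667 ]
```

View pics/m10.png

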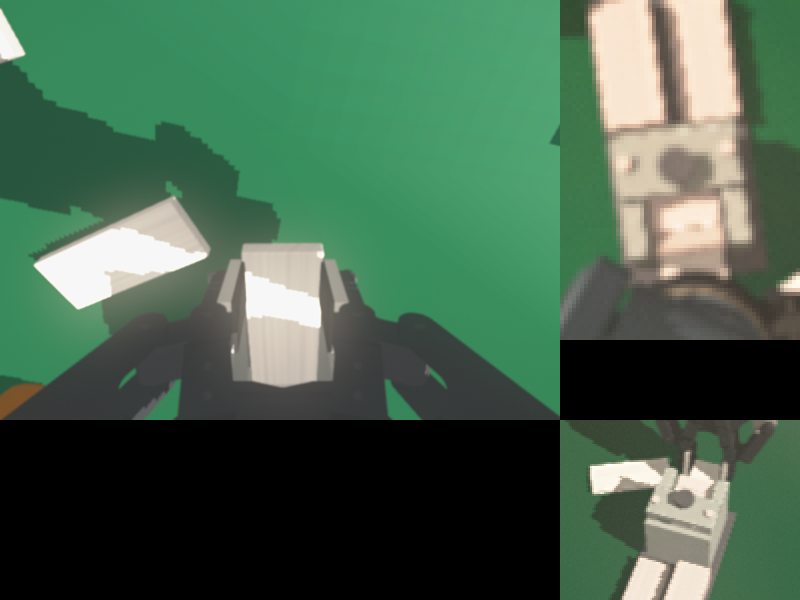

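The plate sits in the channel on the pad. I'll push it 5 mm further, release, back straight out and go to plate E.

Call:
move_arm:
  targets:
    - {"dx": 0.1,"dy": 0.02,"dz": -0.02,"rx": 0,"ry": 0,"rz": 0}
    - {"dx": 0.1,"dy": 0.02,"dz": -0.02,"rx": 0,"ry": 0,"rz": 0}
    - {"dx": 0,"dy": 0,"dz": 0,"rx": 0,"ry": 0,"rz": 0}
    - {"dx": 0,"dy": 0,"dz": 0,"rx": 0,"ry": 0,"rz": 0}
    - {"dx": 0,"dy": 0,"dz": 0,"rx": 0,"ry": 0,"rz": 0}
    - {"dx": 0,"dy": 0,"dz": 0,"rx": 0,"ry": 0,"rz": 0}
    - {"dx": 0,"dy": 0,"dz": 0,"rx": 0,"ry": 0,"rz": 0}
    - {"dx": 0,"dy": 0,"dz": 0,"rx": 0,"ry": 0,"rz": 0}
    - {"dx": 0,"dy": 0,"dz": 0,"rx": 0,"ry": 0,"rz": 0}
    - {"dx": 0,"dy": 0,"dz": 0,"rx": 0,"ry": 0,"rz": 0}

```text
t: 31.1
tcp_pos: [0.5321, 0.0109, 0.0283]
tool_rot: [-0.086, 0.993, 0.006, 0.086]
force: [-3.6, -0.6, 8.9]
finger_gap: 0.395
gripper_force: 61.1
```

Call:
move_arm:
  targets:
    - {"dx": 0,"dy": 0,"dz": 0,"rx": 0,"ry": 0,"rz": 0}
    - {"dx": 0,"dy": 0,"dz": 0,"rx": 0,"ry": 0,"rz": 0}
    - {"dx": 0,"dy": 0,"dz": 0,"rx": 0,"ry": 0,"rz": 0}
    - {"dx": -0.7,"dy": -0.12,"dz": 0,"rx": 0,"ry": 0,"rz": 0}
    - {"dx": -0.7,"dy": -0.12,"dz": 0,"rx": 0,"ry": 0,"rz": 0}
    - {"dx": -0.7,"dy": -0.12,"dz": 0,"rx": 0,"ry": 0,"rz": 0}
    - {"dx": -0.7,"dy": -0.12,"dz": 0,"rx": 0,"ry": 0,"rz": 0}
    - {"dx": 0,"dy": 0,"dz": 0.6,"rx": 0,"ry": 0,"rz": 0}
    - {"dx": 0,"dy": 0,"dz": 0.6,"rx": 0,"ry": 0,"rz": 0}
    - {"dx": 0,"dy": 0,"dz": 0.6,"rx": 0,"ry": 0,"rz": 0}
  claw: 60

```text
t: 32.35
tcp_pos: [0.4635, -0.0015, 0.0731]
tool_rot: [-0.086, 0.993, 0.006, 0.086]
force: [1.0, 0.3, -0.0]
finger_gap: 0.602
gripper_force: 0.0
```

Call:
move_arm:
  targets:
    - {"dx": 0,"dy": 0.99,"dz": 0,"rx": 0,"ry": 0,"rz": 0}
    - {"dx": 0,"dy": 0.99,"dz": 0,"rx": 0,"ry": 0,"rz": 0}
    - {"dx": 0,"dy": 0.99,"dz": 0,"rx": 0,"ry": 0,"rz": 0}
    - {"dx": 0,"dy": 0.99,"dz": 0,"rx": 0,"ry": 0,"rz": 0}
    - {"dx": 0,"dy": 0.99,"dz": 0,"rx": 0,"ry": 0,"rz": 0.17}
    - {"dx": 0,"dy": 0.99,"dz": 0,"rx": 0,"ry": 0,"rz": 0.17}
    - {"dx": 0.4,"dy": 0.99,"dz": 0,"rx": 0,"ry": 0,"rz": 0}
    - {"dx": 0.4,"dy": 0.99,"dz": 0,"rx": 0,"ry": 0,"rz": 0}
    - {"dx": 0.4,"dy": 0.99,"dz": 0,"rx": 0,"ry": 0,"rz": 0}
    - {"dx": 0.4,"dy": 0.99,"dz": 0,"rx": 0,"ry": 0,"rz": 0}

```text
t: 33.6
tcp_pos: [0.5036, 0.247, 0.0726]
tool_rot: [-0.174, 0.981, 0.013, 0.086]
force: [0.2, -0.4, 0.8]
finger_gap: 0.599
gripper_force: 0.0
```

Run:
```python
from h import *
s=st(); a,_=snap('wrist','w11.png'); b,_=snap('top','t11.png')
m,im=load('w11.png'); plates(m,im); print(); m,im2=load('t11.png'); plates(m,im2)
cv2.imwrite('pics/c11.png',cv2.resize(im2[145:235,215:310],None,fx=5,fy=5,interpolation=3))
```

```text
t 33.6 tcp [0.5036 0.247  0.0726] F [ 0.2 -0.4  0.8] gap 0.599 gf 0.0 yyaw 110.0 z [ 0.163  0.056 -0.985]
[152. 406.] pos [0.7427 0.203 ] yaw 11 0.025 0.039
[  5. 334.] pos [0.6881 0.075 ] yaw 179 0.008 0.048
[326. 346.] pos [0.6101 0.3225] yaw 177 0.128 0.055
[149.  36.] pos [0.4338 0.1492] yaw 173 0.046 0.038

[430. 318.] pos [ 0.3139 -0.4082] yaw 90 0.169 0.052
[256. 334.] pos [2.723e-01 1.000e-04] yaw 90 0.14 0.676
[193. 273.] pos [0.4083 0.1498] yaw 177 0.088 0.038
[321. 270.] pos [ 0.4233 -0.1474] yaw 23 0.033 0.089
[402. 259.] pos [ 0.4527 -0.3384] yaw 161 0.091 0.04
[283. 230.] pos [ 0.5144 -0.0565] yaw 125 0.092 0.038
[430. 223.] pos [ 0.5381 -0.4062] yaw 134 0.049 0.042
[253. 219.] pos [0.5389 0.013 ] yaw 12 0.039 0.048
[121. 196.] pos [0.585  0.3303] yaw 20 0.039 0.091
[422. 182.] pos [ 0.6345 -0.3884] yaw 41 0.04 0.103
[247. 175.] pos [0.6412 0.0297] yaw 8 0.077 0.151
[236. 160.] pos [0.6782 0.0591] yaw 8 0.035 0.077
[324. 144.] pos [ 0.7224 -0.152 ] yaw 0 0.051 0.051
[148. 149.] pos [0.7013 0.2708] yaw 125 0.167 0.036
```

Plate C is in the channel. D was nudged to (.514,−.057), still clear of the mouth. Now I'll pick E.

Call:
move_arm:
  targets:
    - {"dx": 0.73,"dy": 0.98,"dz": 0,"rx": 0,"ry": 0,"rz": 0}
    - {"dx": 0.73,"dy": 0.98,"dz": 0,"rx": 0,"ry": 0,"rz": 0}
    - {"dx": 0.74,"dy": 0.99,"dz": 0,"rx": 0,"ry": 0,"rz": 0}
    - {"dx": 0,"dy": 0,"dz": -0.8,"rx": 0,"ry": 0,"rz": 0}
    - {"dx": 0,"dy": 0,"dz": -1,"rx": 0,"ry": 0,"rz": 0}
    - {"dx": 0,"dy": 0,"dz": -0.5,"rx": 0,"ry": 0,"rz": 0}
    - {"dx": 0,"dy": 0,"dz": -0.3,"rx": 0,"ry": 0,"rz": 0}
    - {"dx": 0,"dy": 0,"dz": -0.22,"rx": 0,"ry": 0,"rz": 0}
    - {"dx": 0,"dy": 0,"dz": 0,"rx": 0,"ry": 0,"rz": 0}
    - {"dx": 0,"dy": 0,"dz": 0,"rx": 0,"ry": 0,"rz": 0}

```text
t: 34.95
tcp_pos: [0.5589, 0.32, 0.0029]
tool_rot: [-0.173, 0.981, 0.013, 0.086]
force: [-0.9, -0.6, 0.3]
finger_gap: 0.599
gripper_force: 0.0
```

Call:
move_arm:
  targets:
    - {"dx": 0,"dy": 0,"dz": 0,"rx": 0,"ry": 0,"rz": 0}
    - {"dx": 0,"dy": 0,"dz": 0,"rx": 0,"ry": 0,"rz": 0}
    - {"dx": 0,"dy": 0,"dz": 0,"rx": 0,"ry": 0,"rz": 0}
    - {"dx": 0,"dy": 0,"dz": 0,"rx": 0,"ry": 0,"rz": 0}
    - {"dx": 0,"dy": 0,"dz": 0,"rx": 0,"ry": 0,"rz": 0}
    - {"dx": 0,"dy": 0,"dz": 0,"rx": 0,"ry": 0,"rz": 0}
    - {"dx": 0,"dy": 0,"dz": 0,"rx": 0,"ry": 0,"rz": 0}
    - {"dx": 0,"dy": 0,"dz": 0.4,"rx": 0,"ry": 0,"rz": 0}
    - {"dx": 0,"dy": 0,"dz": 0.9,"rx": 0,"ry": 0,"rz": 0}
    - {"dx": 0,"dy": 0,"dz": 1,"rx": 0,"ry": 0,"rz": 0}
  claw: 20

```text
t: 36.2
tcp_pos: [0.558, 0.3197, 0.0601]
tool_rot: [-0.173, 0.981, 0.013, 0.085]
force: [0.1, 0.4, -0.5]
finger_gap: 0.392
gripper_force: 59.7
```

Run:
```python
from h import *
s=st(); a,_=snap('wrist','w12.png'); m,im=load('w12.png'); plates(m,im,s['tcp_pos'][2]+.006)
g=cv2.cvtColor(im,cv2.COLOR_BGR2HSV); 
for r in (260,300,340,365): 
    c=np.where(g[r,225:345,1]<60)[0]+225; print(r,c.min() if len(c) else None,c.max() if len(c) else None)
```

```text
t 36.2 tcp [0.558  0.3197 0.0601] F [ 0.1  0.4 -0.5] gap 0.392 gf 59.7 yyaw 110.0 z [ 0.162  0.055 -0.985]
[ 66. 359.] pos [0.6482 0.2286] yaw 149 0.025 0.011
[ 15. 338.] pos [0.6414 0.2028] yaw 178 0.054 0.015
[228. 287.] pos [0.57   0.2969] yaw 8 0.028 0.005
[280. 313.] pos [0.5768 0.325 ] yaw 23 0.037 0.095
260 226 334
300 225 344
340 225 344
365 225 344
```

Call:
move_arm:
  targets:
    - {"dx": -0.47,"dy": -0.98,"dz": 0,"rx": 0,"ry": 0,"rz": -0.17}
    - {"dx": -0.47,"dy": -0.98,"dz": 0,"rx": 0,"ry": 0,"rz": -0.17}
    - {"dx": -0.47,"dy": -0.98,"dz": 0,"rx": 0,"ry": 0,"rz": 0}
    - {"dx": -0.47,"dy": -0.98,"dz": 0,"rx": 0,"ry": 0,"rz": 0}
    - {"dx": -0.47,"dy": -0.98,"dz": 0,"rx": 0,"ry": 0,"rz": 0}
    - {"dx": -0.47,"dy": -0.98,"dz": 0,"rx": 0,"ry": 0,"rz": 0}
    - {"dx": -0.47,"dy": -0.98,"dz": 0,"rx": 0,"ry": 0,"rz": 0}
    - {"dx": -0.47,"dy": -0.98,"dz": 0,"rx": 0,"ry": 0,"rz": 0}
    - {"dx": -0.47,"dy": -0.98,"dz": 0,"rx": 0,"ry": 0,"rz": 0}
    - {"dx": -0.47,"dy": -0.98,"dz": 0,"rx": 0,"ry": 0,"rz": 0}

```text
t: 37.5
tcp_pos: [0.4409, 0.0741, 0.0598]
tool_rot: [-0.086, 0.993, 0.005, 0.087]
force: [-0.0, 0.4, -1.4]
finger_gap: 0.393
gripper_force: 59.7
```

Call:
move_arm:
  targets:
    - {"dx": 0,"dy": -0.98,"dz": 0,"rx": 0,"ry": 0,"rz": 0}
    - {"dx": 0,"dy": -0.98,"dz": 0,"rx": 0,"ry": 0,"rz": 0}
    - {"dx": 0,"dy": -0.98,"dz": 0,"rx": 0,"ry": 0,"rz": 0}
    - {"dx": 0,"dy": -0.3,"dz": 0,"rx": 0,"ry": 0,"rz": 0}
    - {"dx": 0.4,"dy": 0.07,"dz": 0,"rx": 0,"ry": 0,"rz": 0}
    - {"dx": 0.6,"dy": 0.1,"dz": 0,"rx": 0,"ry": 0,"rz": 0}
    - {"dx": 0.6,"dy": 0.1,"dz": 0,"rx": 0,"ry": 0,"rz": 0}
    - {"dx": 0,"dy": 0,"dz": -0.4,"rx": 0,"ry": 0,"rz": 0}
    - {"dx": 0,"dy": 0,"dz": -0.4,"rx": 0,"ry": 0,"rz": 0}
    - {"dx": 0,"dy": 0,"dz": 0,"rx": 0,"ry": 0,"rz": 0}

```text
t: 38.75
tcp_pos: [0.4792, 0.0011, 0.0385]
tool_rot: [-0.085, 0.993, 0.006, 0.085]
force: [-1.1, 0.2, -0.9]
finger_gap: 0.395
gripper_force: 59.7
```

```bash
cat >> h.py <<'E'
def fx(s):
    d=s['tcp_pos'][:2]-[.587,.019]; a=np.radians(9.8); print('fixture frame TCP',np.round([np.cos(a)*d[0]+np.sin(a)*d[1],-np.sin(a)*d[0]+np.cos(a)*d[1]],4))
E
python3 -c "
from h import *
s=st();fx(s)"
```

```text
t 38.75 tcp [0.4792 0.0011 0.0385] F [-1.1  0.2 -0.9] gap 0.395 gf 59.7 yyaw 99.8 z [ 0.167  0.027 -0.986]
fixture frame TCP [-0.1093  0.0007]
```

Call:
move_arm:
  targets:
    - {"dx": 0.3,"dy": 0.047,"dz": 0,"rx": 0,"ry": 0,"rz": 0}
    - {"dx": 0.3,"dy": 0.047,"dz": 0,"rx": 0,"ry": 0,"rz": 0}
    - {"dx": 0.3,"dy": 0.047,"dz": 0,"rx": 0,"ry": 0,"rz": 0}
    - {"dx": 0.3,"dy": 0.047,"dz": 0,"rx": 0,"ry": 0,"rz": 0}
    - {"dx": 0.3,"dy": 0.047,"dz": 0,"rx": 0,"ry": 0,"rz": 0}
    - {"dx": 0.3,"dy": 0.047,"dz": 0,"rx": 0,"ry": 0,"rz": 0}
    - {"dx": 0.3,"dy": 0.047,"dz": 0,"rx": 0,"ry": 0,"rz": 0}
    - {"dx": 0,"dy": 0,"dz": -0.05,"rx": 0,"ry": 0,"rz": 0}
    - {"dx": 0,"dy": 0,"dz": 0,"rx": 0,"ry": 0,"rz": 0}
    - {"dx": 0,"dy": 0,"dz": 0,"rx": 0,"ry": 0,"rz": 0}

```text
t: 40.0
tcp_pos: [0.533, 0.0089, 0.0384]
tool_rot: [-0.086, 0.993, 0.006, 0.086]
force: [-0.1, -0.4, -0.8]
finger_gap: 0.391
gripper_force: 59.7
```

Run:
```python
from h import *
s=st(); fx(s); a,_=snap('wrist','w13.png'); b,_=snap('top','t13.png'); c,_=snap('scene','s13.png')
m,im2=load('t13.png'); plates(m,im2)
o=np.zeros((600,800,3),np.uint8); o[:420,:560]=a[...,::-1]; o[:340,560:]=cv2.resize(b[..., ::-1][145:230,220:280],(240,340),interpolation=3); o[420:,500:]=cv2.resize(c[...,::-1][210:264,240:330],(300,180),interpolation=3)
cv2.imwrite('pics/m13.png',o)
```

```text
t 40.0 tcp [0.533  0.0089 0.0384] F [-0.1 -0.4 -0.8] gap 0.391 gf 59.7 yyaw 99.8 z [ 0.17   0.026 -0.985]
fixture frame TCP [-0.055  -0.0008]
[350. 336.] pos [ 0.2732 -0.2181] yaw 91 0.341 0.139
[100. 310.] pos [0.3139 0.369 ] yaw 77 0.089 0.246
[188. 268.] pos [0.4203 0.1631] yaw 157 0.085 0.032
[321. 271.] pos [ 0.4218 -0.1476] yaw 25 0.038 0.091
[402. 258.] pos [ 0.4542 -0.3385] yaw 161 0.089 0.039
[290. 224.] pos [ 0.5273 -0.0716] yaw 125 0.051 0.034
[430. 223.] pos [ 0.5381 -0.4062] yaw 134 0.052 0.042
[422. 182.] pos [ 0.6345 -0.3884] yaw 41 0.04 0.103
[247. 175.] pos [0.6412 0.0299] yaw 8 0.077 0.151
[236. 160.] pos [0.6782 0.0585] yaw 10 0.036 0.077
[324. 144.] pos [ 0.7224 -0.152 ] yaw 0 0.051 0.051
[148. 149.] pos [0.7013 0.2708] yaw 125 0.173 0.036
```

View pics/m13.png

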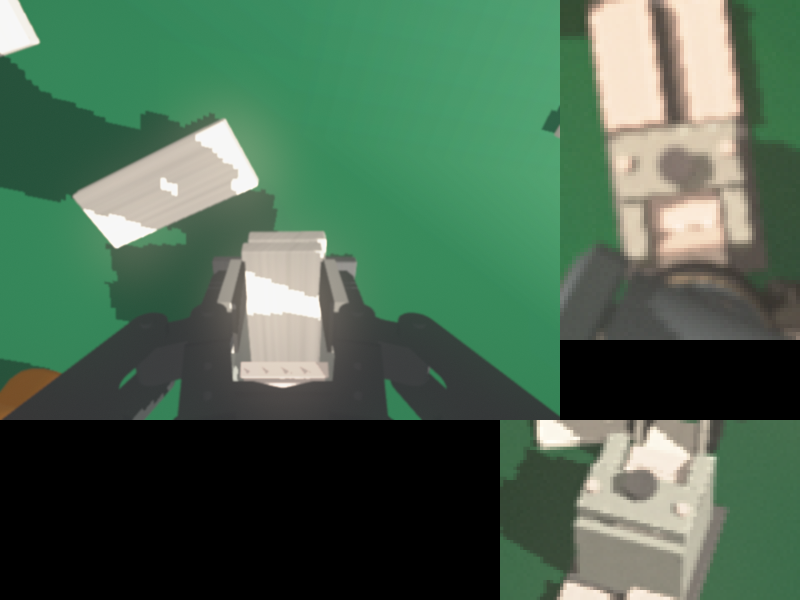

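The second plate lies on the first, whose end shows about 8 mm behind it at wrist (285,238). I'll release, back out and go to plate B.

Call:
move_arm:
  targets:
    - {"dx": 0,"dy": 0,"dz": 0,"rx": 0,"ry": 0,"rz": 0}
    - {"dx": 0,"dy": 0,"dz": 0,"rx": 0,"ry": 0,"rz": 0}
    - {"dx": 0,"dy": 0,"dz": 0,"rx": 0,"ry": 0,"rz": 0}
    - {"dx": -0.7,"dy": -0.12,"dz": 0,"rx": 0,"ry": 0,"rz": 0}
    - {"dx": -0.7,"dy": -0.12,"dz": 0,"rx": 0,"ry": 0,"rz": 0}
    - {"dx": -0.7,"dy": -0.12,"dz": 0,"rx": 0,"ry": 0,"rz": 0}
    - {"dx": -0.7,"dy": -0.12,"dz": 0,"rx": 0,"ry": 0,"rz": 0}
    - {"dx": -0.5,"dy": -0.2,"dz": 0.7,"rx": 0,"ry": 0,"rz": 0}
    - {"dx": -0.5,"dy": -0.5,"dz": 0.7,"rx": 0,"ry": 0,"rz": 0}
    - {"dx": -0.4,"dy": -0.8,"dz": 0,"rx": 0,"ry": 0,"rz": 0}
  claw: 60

```text
t: 41.4
tcp_pos: [0.4285, -0.0408, 0.0746]
tool_rot: [-0.086, 0.992, 0.005, 0.088]
force: [0.3, 0.7, 0.2]
finger_gap: 0.601
gripper_force: 0.0
```

Call:
move_arm:
  targets:
    - {"dx": -0.3,"dy": -0.9,"dz": 0,"rx": 0,"ry": 0,"rz": 0.17}
    - {"dx": -0.3,"dy": -0.9,"dz": 0,"rx": 0,"ry": 0,"rz": 0.17}
    - {"dx": -0.3,"dy": -0.9,"dz": 0,"rx": 0,"ry": 0,"rz": 0.167}
    - {"dx": -0.2,"dy": -0.9,"dz": 0,"rx": 0,"ry": 0,"rz": 0}
    - {"dx": -0.1,"dy": -0.75,"dz": 0,"rx": 0,"ry": 0,"rz": 0}
    - {"dx": 0,"dy": 0,"dz": -0.3,"rx": 0,"ry": 0,"rz": 0}
    - {"dx": 0,"dy": 0,"dz": -0.3,"rx": 0,"ry": 0,"rz": 0}
    - {"dx": 0,"dy": 0,"dz": 0,"rx": 0,"ry": 0,"rz": 0}
    - {"dx": 0,"dy": 0,"dz": 0,"rx": 0,"ry": 0,"rz": 0}
    - {"dx": 0,"dy": 0,"dz": 0,"rx": 0,"ry": 0,"rz": 0}

```text
t: 42.65
tcp_pos: [0.4161, -0.1379, 0.0723]
tool_rot: [-0.208, 0.976, 0.005, 0.059]
force: [0.2, 0.3, 0.5]
finger_gap: 0.6
gripper_force: 0.0
```

Run:
```python
from h import *
s=st(); a,_=snap('wrist','w14.png'); b,_=snap('top','t14.png')
m,im=load('w14.png'); plates(m,im); print(); m,im2=load('t14.png'); plates(m,im2)
```

```text
t 42.65 tcp [ 0.4161 -0.1379  0.0723] F [0.2 0.3 0.5] gap 0.6 gf 0.0 yyaw 114.0 z [ 0.113  0.034 -0.993]
[311. 357.] pos [ 0.5227 -0.0672] yaw 125 0.063 0.036
[266. 211.] pos [ 0.4189 -0.1498] yaw 25 0.034 0.09
[342. 104.] pos [ 0.3407 -0.137 ] yaw 114 0.217 0.12

[417. 327.] pos [ 0.2928 -0.3762] yaw 80 0.077 0.182
[179. 331.] pos [0.2736 0.1789] yaw 90 0.144 0.614
[193. 273.] pos [0.4102 0.1498] yaw 177 0.092 0.038
[318. 264.] pos [ 0.437  -0.1406] yaw 25 0.038 0.058
[404. 251.] pos [ 0.4694 -0.3437] yaw 161 0.055 0.039
[283. 230.] pos [ 0.5142 -0.0562] yaw 125 0.091 0.038
[430. 223.] pos [ 0.5381 -0.4062] yaw 134 0.049 0.042
[254. 219.] pos [0.5391 0.0118] yaw 12 0.041 0.047
[422. 182.] pos [ 0.6354 -0.3892] yaw 43 0.039 0.103
[247. 175.] pos [0.6412 0.0299] yaw 8 0.077 0.151
[236. 160.] pos [0.6782 0.059 ] yaw 8 0.035 0.077
[324. 144.] pos [ 0.7224 -0.152 ] yaw 0 0.051 0.051
[148. 149.] pos [0.7015 0.2726] yaw 126 0.171 0.036
```

The tilted pose over B is at the inner reach limit. Plates 3 and 4 sit high enough that the gripper body clears the fixture untilted, so I'll straighten the tool.

Call:
move_arm:
  targets:
    - {"dx": 0,"dy": 0,"dz": 0,"rx": -0.033,"ry": 0.108,"rz": 0.017}
    - {"dx": 0,"dy": 0,"dz": 0,"rx": -0.033,"ry": 0.108,"rz": 0.017}
    - {"dx": 0,"dy": 0,"dz": 0,"rx": 0,"ry": 0,"rz": 0}
    - {"dx": -0.24,"dy": -0.28,"dz": 0,"rx": 0,"ry": 0,"rz": 0}
    - {"dx": -0.24,"dy": -0.28,"dz": 0,"rx": 0,"ry": 0,"rz": 0}
    - {"dx": -0.25,"dy": -0.29,"dz": 0,"rx": 0,"ry": 0,"rz": 0}
    - {"dx": 0,"dy": 0,"dz": -0.4,"rx": 0,"ry": 0,"rz": 0}
    - {"dx": 0,"dy": 0,"dz": -0.4,"rx": 0,"ry": 0,"rz": 0}
    - {"dx": 0,"dy": 0,"dz": -0.4,"rx": 0,"ry": 0,"rz": 0}
    - {"dx": 0,"dy": 0,"dz": 0,"rx": 0,"ry": 0,"rz": 0}

```text
t: 44.0
tcp_pos: [0.3974, -0.1589, 0.0412]
tool_rot: [-0.217, 0.976, 0.001, -0.001]
force: [0.1, 0.8, 0.1]
finger_gap: 0.601
gripper_force: 0.0
```

Run:
```python
from h import *
s=st(); print(s['q']); a,_=snap('wrist','w15.png')
m,im=load('w15.png'); plates(m,im)
```

```text
t 44.0 tcp [ 0.3974 -0.1589  0.0412] F [0.1 0.8 0.1] gap 0.601 gf 0.0 yyaw 115.1 z [-0.002  0.002 -1.   ]
[-6.43482769e-01  6.51472686e-01  2.06526136e+00  2.18225931e-03
  4.27521964e-01 -2.65362250e+00]
[283. 283.] pos [ 0.4196 -0.1487] yaw 27 0.035 0.09
[285. 132.] pos [ 0.3403 -0.1847] yaw 115 0.252 0.138
```

Call:
move_arm:
  targets:
    - {"dx": 0,"dy": 0,"dz": -0.8,"rx": 0,"ry": 0,"rz": 0}
    - {"dx": 0,"dy": 0,"dz": -0.5,"rx": 0,"ry": 0,"rz": 0}
    - {"dx": 0,"dy": 0,"dz": -0.2,"rx": 0,"ry": 0,"rz": 0}
    - {"dx": 0,"dy": 0,"dz": -0.1,"rx": 0,"ry": 0,"rz": 0}
    - {"dx": 0,"dy": 0,"dz": 0,"rx": 0,"ry": 0,"rz": 0}
    - {"dx": 0,"dy": 0,"dz": 0,"rx": 0,"ry": 0,"rz": 0}
    - {"dx": 0,"dy": 0,"dz": 0,"rx": 0,"ry": 0,"rz": 0}
    - {"dx": 0,"dy": 0,"dz": 0,"rx": 0,"ry": 0,"rz": 0}
    - {"dx": 0,"dy": 0,"dz": 0,"rx": 0,"ry": 0,"rz": 0}
    - {"dx": 0,"dy": 0,"dz": 0,"rx": 0,"ry": 0,"rz": 0}

```text
t: 45.3
tcp_pos: [0.3978, -0.1595, 0.0023]
tool_rot: [-0.217, 0.976, 0.0, 0.0]
force: [-1.3, 0.2, -0.1]
finger_gap: 0.599
gripper_force: 0.0
```

Call:
move_arm:
  targets:
    - {"dx": 0,"dy": 0,"dz": 0,"rx": 0,"ry": 0,"rz": 0}
    - {"dx": 0,"dy": 0,"dz": 0,"rx": 0,"ry": 0,"rz": 0}
    - {"dx": 0,"dy": 0,"dz": 0,"rx": 0,"ry": 0,"rz": 0}
    - {"dx": 0,"dy": 0,"dz": 0,"rx": 0,"ry": 0,"rz": 0}
    - {"dx": 0,"dy": 0,"dz": 0,"rx": 0,"ry": 0,"rz": 0}
    - {"dx": 0,"dy": 0,"dz": 0,"rx": 0,"ry": 0,"rz": 0}
    - {"dx": 0,"dy": 0,"dz": 0,"rx": 0,"ry": 0,"rz": 0}
    - {"dx": 0,"dy": 0,"dz": 0.6,"rx": 0,"ry": 0,"rz": 0}
    - {"dx": 0,"dy": 0,"dz": 1,"rx": 0,"ry": 0,"rz": 0}
    - {"dx": 0,"dy": 0,"dz": 1,"rx": 0,"ry": 0,"rz": 0}
  claw: 20

```text
t: 46.55
tcp_pos: [0.3975, -0.1592, 0.0677]
tool_rot: [-0.217, 0.976, 0.001, -0.0]
force: [-0.1, -0.0, -0.6]
finger_gap: 0.388
gripper_force: 60.0
```

Run:
```python
from h import *
s=st(); fx(s);print(s['q']); a,_=snap('wrist','w16.png')
m,im=load('w16.png'); plates(m,im,s['tcp_pos'][2]+.007)
```

```text
t 46.55 tcp [ 0.3975 -0.1592  0.0677] F [-0.1 -0.  -0.6] gap 0.388 gf 60.0 yyaw 115.0 z [-0.001  0.002 -1.   ]
fixture frame TCP [-0.2171 -0.1434]
[-6.43954565e-01  5.89462722e-01  2.05377937e+00  1.85611126e-03
  4.99744989e-01 -2.65328767e+00]
[391. 400.] pos [ 0.4373 -0.0789] yaw 36 0.005 0.024
[283. 324.] pos [ 0.4186 -0.1497] yaw 28 0.033 0.07
[  6. 209.] pos [ 0.4162 -0.2805] yaw 177 0.017 0.009
[ 23. 154.] pos [ 0.3896 -0.2789] yaw 95 0.007 0.02
[292. 130.] pos [ 0.3353 -0.1847] yaw 115 0.189 0.105
```

Call:
move_arm:
  targets:
    - {"dx": 0.37,"dy": 0.89,"dz": 0,"rx": 0,"ry": 0,"rz": -0.17}
    - {"dx": 0.38,"dy": 0.9,"dz": 0,"rx": 0,"ry": 0,"rz": -0.17}
    - {"dx": 0.38,"dy": 0.9,"dz": 0,"rx": 0,"ry": 0,"rz": -0.167}
    - {"dx": 0.38,"dy": 0.9,"dz": 0,"rx": 0,"ry": 0,"rz": 0}
    - {"dx": 0.38,"dy": 0.9,"dz": 0,"rx": 0,"ry": 0,"rz": 0}
    - {"dx": 0.38,"dy": 0.9,"dz": 0,"rx": 0,"ry": 0,"rz": 0}
    - {"dx": 0.38,"dy": 0.89,"dz": 0,"rx": 0,"ry": 0,"rz": 0}
    - {"dx": 0,"dy": 0,"dz": 0,"rx": 0,"ry": 0,"rz": 0}
    - {"dx": 0,"dy": 0,"dz": 0,"rx": 0,"ry": 0,"rz": 0}
    - {"dx": 0,"dy": 0,"dz": 0,"rx": 0,"ry": 0,"rz": 0}

```text
t: 47.85
tcp_pos: [0.4636, -0.0031, 0.0671]
tool_rot: [-0.085, 0.996, 0.0, -0.0]
force: [-0.0, 0.2, -0.7]
finger_gap: 0.392
gripper_force: 60.0
```

Call:
move_arm:
  targets:
    - {"dx": 0.39,"dy": 0.07,"dz": 0,"rx": 0,"ry": 0,"rz": 0}
    - {"dx": 0.39,"dy": 0.07,"dz": 0,"rx": 0,"ry": 0,"rz": 0}
    - {"dx": 0,"dy": 0,"dz": -0.3,"rx": 0,"ry": 0,"rz": 0}
    - {"dx": 0,"dy": 0,"dz": -0.3,"rx": 0,"ry": 0,"rz": 0}
    - {"dx": 0,"dy": 0,"dz": -0.24,"rx": 0,"ry": 0,"rz": 0}
    - {"dx": 0,"dy": 0,"dz": 0,"rx": 0,"ry": 0,"rz": 0}
    - {"dx": 0,"dy": 0,"dz": 0,"rx": 0,"ry": 0,"rz": 0}
    - {"dx": 0,"dy": 0,"dz": 0,"rx": 0,"ry": 0,"rz": 0}
    - {"dx": 0,"dy": 0,"dz": 0,"rx": 0,"ry": 0,"rz": 0}
    - {"dx": 0,"dy": 0,"dz": 0,"rx": 0,"ry": 0,"rz": 0}

```text
t: 49.1
tcp_pos: [0.4837, 0.001, 0.0464]
tool_rot: [-0.086, 0.996, 0.0, 0.0]
force: [-0.0, -0.1, -1.2]
finger_gap: 0.389
gripper_force: 60.0
```

Run:
```python
from h import *
s=st(); fx(s); a,_=snap('wrist','w17.png'); b,_=snap('top','t17.png')
m,im=load('w17.png'); plates(m,im,s['tcp_pos'][2]+.007)
```

```text
t 49.1 tcp [0.4837 0.001  0.0464] F [-0.  -0.1 -1.2] gap 0.389 gf 60.0 yyaw 99.8 z [ 0.001  0.001 -1.   ]
fixture frame TCP [-1.049e-01 -1.000e-04]
[283. 336.] pos [0.513 0.006] yaw 8 0.059 0.034
[312. 251.] pos [0.4669 0.0107] yaw 100 0.009 0.007
[154. 284.] pos [ 0.4954 -0.0568] yaw 125 0.043 0.027
[536. 185.] pos [0.4219 0.0969] yaw 24 0.018 0.048
[540.   4.] pos [0.3588 0.0722] yaw 100 0.013 0.003
```

Call:
move_arm:
  targets:
    - {"dx": 0.29,"dy": 0.05,"dz": 0,"rx": 0,"ry": 0,"rz": 0}
    - {"dx": 0.29,"dy": 0.05,"dz": 0,"rx": 0,"ry": 0,"rz": 0}
    - {"dx": 0.29,"dy": 0.05,"dz": 0,"rx": 0,"ry": 0,"rz": 0}
    - {"dx": 0.29,"dy": 0.05,"dz": 0,"rx": 0,"ry": 0,"rz": 0}
    - {"dx": 0.29,"dy": 0.05,"dz": 0,"rx": 0,"ry": 0,"rz": 0}
    - {"dx": 0.29,"dy": 0.05,"dz": 0,"rx": 0,"ry": 0,"rz": 0}
    - {"dx": 0.29,"dy": 0.05,"dz": 0,"rx": 0,"ry": 0,"rz": 0}
    - {"dx": 0,"dy": 0,"dz": -0.04,"rx": 0,"ry": 0,"rz": 0}
    - {"dx": 0,"dy": 0,"dz": 0,"rx": 0,"ry": 0,"rz": 0}
    - {"dx": 0,"dy": 0,"dz": 0,"rx": 0,"ry": 0,"rz": 0}

```text
t: 50.45
tcp_pos: [0.5338, 0.0098, 0.0452]
tool_rot: [-0.086, 0.996, 0.0, -0.0]
force: [-0.5, -0.1, -0.5]
finger_gap: 0.391
gripper_force: 60.0
```

Run:
```python
from h import *
s=st(); fx(s); a,_=snap('wrist','w18.png'); b,_=snap('top','t18.png'); c,_=snap('scene','s18.png')
o=np.zeros((600,800,3),np.uint8); o[:420,:560]=a[...,::-1]; o[:340,560:]=cv2.resize(b[..., ::-1][145:230,220:280],(240,340),interpolation=3); o[420:,500:]=cv2.resize(c[...,::-1][210:264,240:330],(300,180),interpolation=3)
cv2.imwrite('pics/m18.png',o)
```

```text
t 50.45 tcp [0.5338 0.0098 0.0452] F [-0.5 -0.1 -0.5] gap 0.391 gf 60.0 yyaw 99.8 z [-0.     0.001 -1.   ]
fixture frame TCP [-0.054 -0.   ]
```

View pics/m18.png

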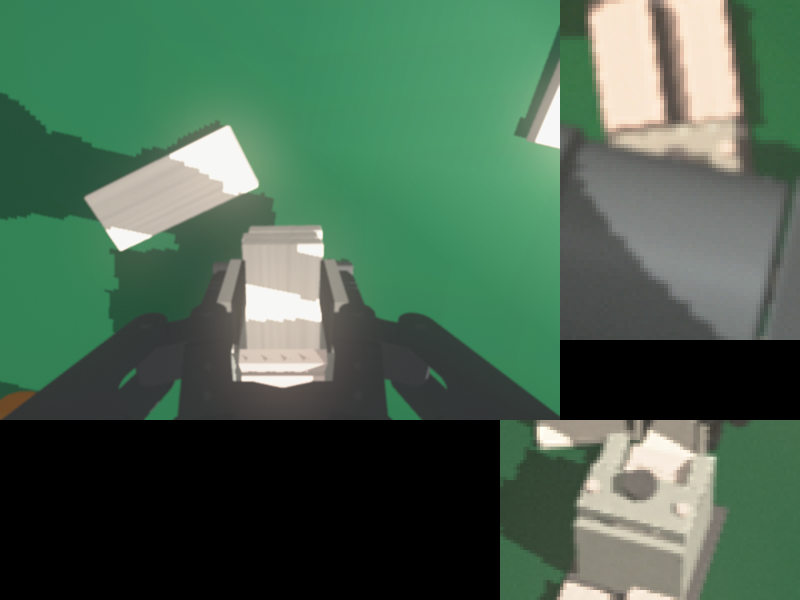

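Three plates are stacked and level. I'll release and go to plate A.

Call:
move_arm:
  targets:
    - {"dx": 0,"dy": 0,"dz": 0,"rx": 0,"ry": 0,"rz": 0}
    - {"dx": 0,"dy": 0,"dz": 0,"rx": 0,"ry": 0,"rz": 0}
    - {"dx": 0,"dy": 0,"dz": 0,"rx": 0,"ry": 0,"rz": 0}
    - {"dx": -0.7,"dy": -0.12,"dz": 0,"rx": 0,"ry": 0,"rz": 0}
    - {"dx": -0.7,"dy": -0.12,"dz": 0,"rx": 0,"ry": 0,"rz": 0}
    - {"dx": -0.7,"dy": -0.12,"dz": 0,"rx": 0,"ry": 0,"rz": 0}
    - {"dx": -0.7,"dy": -0.12,"dz": 0,"rx": 0,"ry": 0,"rz": 0}
    - {"dx": -0.3,"dy": 0.3,"dz": 0.35,"rx": 0,"ry": 0,"rz": 0}
    - {"dx": -0.3,"dy": 0.3,"dz": 0.35,"rx": 0,"ry": 0,"rz": 0}
    - {"dx": -0.3,"dy": 0.3,"dz": 0.35,"rx": 0,"ry": 0,"rz": 0}
  claw: 60

```text
t: 51.85
tcp_pos: [0.4422, 0.0209, 0.0724]
tool_rot: [-0.086, 0.996, 0.0, 0.001]
force: [-1.0, 0.4, -0.0]
finger_gap: 0.602
gripper_force: 0.0
```

Call:
move_arm:
  targets:
    - {"dx": -0.37,"dy": 0.87,"dz": 0,"rx": 0,"ry": 0,"rz": -0.14}
    - {"dx": -0.37,"dy": 0.87,"dz": 0,"rx": 0,"ry": 0,"rz": -0.14}
    - {"dx": -0.37,"dy": 0.87,"dz": 0,"rx": 0,"ry": 0,"rz": -0.14}
    - {"dx": -0.37,"dy": 0.87,"dz": 0,"rx": 0,"ry": 0,"rz": 0}
    - {"dx": -0.37,"dy": 0.87,"dz": 0,"rx": 0,"ry": 0,"rz": 0}
    - {"dx": -0.37,"dy": 0.87,"dz": 0,"rx": 0,"ry": 0,"rz": 0}
    - {"dx": 0,"dy": 0,"dz": -0.4,"rx": 0,"ry": 0,"rz": 0}
    - {"dx": 0,"dy": 0,"dz": -0.4,"rx": 0,"ry": 0,"rz": 0}
    - {"dx": 0,"dy": 0,"dz": -0.4,"rx": 0,"ry": 0,"rz": 0}
    - {"dx": 0,"dy": 0,"dz": 0,"rx": 0,"ry": 0,"rz": 0}

```text
t: 53.1
tcp_pos: [0.3861, 0.1502, 0.0405]
tool_rot: [0.025, 1.0, 0.0, -0.001]
force: [0.2, 0.3, -0.4]
finger_gap: 0.597
gripper_force: 0.0
```

Run:
```python
from h import *
s=st(); print(s['q'].round(2)); a,_=snap('wrist','w19.png'); b,_=snap('top','t19.png')
m,im=load('w19.png'); plates(m,im); print(); m,im2=load('t19.png'); plates(m,im2)
```

```text
t 53.1 tcp [0.3861 0.1502 0.0405] F [ 0.2  0.3 -0.4] gap 0.597 gf 0.0 yyaw 87.2 z [-0.001  0.    -1.   ]
[ 0.1   0.65  2.1   0.    0.39 -1.42]
[ 12. 392.] pos [ 0.4845 -0.0359] yaw 127 0.038 0.01
[284. 279.] pos [0.4077 0.1501] yaw 179 0.035 0.09
[280.  88.] pos [0.3028 0.1528] yaw 87 0.256 0.085

[432. 315.] pos [ 0.3209 -0.413 ] yaw 90 0.16 0.038
[284. 336.] pos [ 0.2706 -0.0636] yaw 89 0.137 0.469
[194. 266.] pos [0.4244 0.1483] yaw 2 0.038 0.062
[402. 259.] pos [ 0.4527 -0.3384] yaw 161 0.091 0.04
[283. 230.] pos [ 0.5144 -0.0565] yaw 125 0.092 0.038
[430. 223.] pos [ 0.5377 -0.4061] yaw 128 0.049 0.044
[254. 218.] pos [0.5395 0.0124] yaw 11 0.041 0.047
[422. 182.] pos [ 0.6345 -0.3884] yaw 41 0.04 0.103
[247. 175.] pos [0.6412 0.0299] yaw 8 0.077 0.151
[236. 160.] pos [0.6782 0.0591] yaw 8 0.035 0.077
[324. 144.] pos [ 0.7224 -0.152 ] yaw 137 0.052 0.051
[148. 149.] pos [0.7015 0.2726] yaw 126 0.171 0.036
```

Call:
move_arm:
  targets:
    - {"dx": 0,"dy": 0,"dz": -0.8,"rx": 0,"ry": 0,"rz": 0}
    - {"dx": 0,"dy": 0,"dz": -0.45,"rx": 0,"ry": 0,"rz": 0}
    - {"dx": 0,"dy": 0,"dz": -0.2,"rx": 0,"ry": 0,"rz": 0}
    - {"dx": 0,"dy": 0,"dz": -0.08,"rx": 0,"ry": 0,"rz": 0}
    - {"dx": 0,"dy": 0,"dz": 0,"rx": 0,"ry": 0,"rz": 0}
    - {"dx": 0,"dy": 0,"dz": 0,"rx": 0,"ry": 0,"rz": 0}
    - {"dx": 0,"dy": 0,"dz": 0,"rx": 0,"ry": 0,"rz": 0}
    - {"dx": 0,"dy": 0,"dz": 0,"rx": 0,"ry": 0,"rz": 0}
    - {"dx": 0,"dy": 0,"dz": 0,"rx": 0,"ry": 0,"rz": 0}
    - {"dx": 0,"dy": 0,"dz": 0,"rx": 0,"ry": 0,"rz": 0}

```text
t: 54.45
tcp_pos: [0.3863, 0.1508, 0.0033]
tool_rot: [0.024, 1.0, 0.0, 0.0]
force: [-0.5, 0.8, -0.7]
finger_gap: 0.597
gripper_force: 0.0
```

Call:
move_arm:
  targets:
    - {"dx": 0,"dy": 0,"dz": 0,"rx": 0,"ry": 0,"rz": 0}
    - {"dx": 0,"dy": 0,"dz": 0,"rx": 0,"ry": 0,"rz": 0}
    - {"dx": 0,"dy": 0,"dz": 0,"rx": 0,"ry": 0,"rz": 0}
    - {"dx": 0,"dy": 0,"dz": 0,"rx": 0,"ry": 0,"rz": 0}
    - {"dx": 0,"dy": 0,"dz": 0,"rx": 0,"ry": 0,"rz": 0}
    - {"dx": 0,"dy": 0,"dz": 0,"rx": 0,"ry": 0,"rz": 0}
    - {"dx": 0,"dy": 0,"dz": 0,"rx": 0,"ry": 0,"rz": 0}
    - {"dx": 0,"dy": 0,"dz": 0.8,"rx": 0,"ry": 0,"rz": 0}
    - {"dx": 0,"dy": 0,"dz": 1,"rx": 0,"ry": 0,"rz": 0}
    - {"dx": 0,"dy": 0,"dz": 1,"rx": 0,"ry": 0,"rz": 0}
  claw: 20
  newtons: 80

```text
t: 55.7
tcp_pos: [0.3859, 0.1507, 0.0738]
tool_rot: [0.024, 1.0, 0.0, -0.0]
force: [-0.8, 0.4, -0.5]
finger_gap: 0.376
gripper_force: 79.5
```

Run:
```python
from h import *
s=st(); fx(s); a,_=snap('wrist','w20.png')
m,im=load('w20.png'); plates(m,im,s['tcp_pos'][2]+.007)
```

```text
t 55.7 tcp [0.3859 0.1507 0.0738] F [-0.8  0.4 -0.5] gap 0.376 gf 79.5 yyaw 87.2 z [-0.  0. -1.]
fixture frame TCP [-0.1757  0.164 ]
[ 30. 379.] pos [0.4366 0.019 ] yaw 125 0.061 0.016
[283. 342.] pos [0.4194 0.1492] yaw 179 0.034 0.052
[283. 248.] pos [0.3697 0.1516] yaw 87 0.035 0.011
[280.  83.] pos [0.3019 0.1535] yaw 87 0.199 0.061
```

Call:
move_arm:
  targets:
    - {"dx": 0.44,"dy": -0.87,"dz": 0,"rx": 0,"ry": 0,"rz": 0.14}
    - {"dx": 0.44,"dy": -0.87,"dz": 0,"rx": 0,"ry": 0,"rz": 0.14}
    - {"dx": 0.44,"dy": -0.87,"dz": 0,"rx": 0,"ry": 0,"rz": 0.14}
    - {"dx": 0.45,"dy": -0.87,"dz": 0,"rx": 0,"ry": 0,"rz": 0}
    - {"dx": 0.45,"dy": -0.88,"dz": 0,"rx": 0,"ry": 0,"rz": 0}
    - {"dx": 0.45,"dy": -0.88,"dz": 0,"rx": 0,"ry": 0,"rz": 0}
    - {"dx": 0.45,"dy": -0.88,"dz": 0,"rx": 0,"ry": 0,"rz": 0}
    - {"dx": 0,"dy": 0,"dz": 0,"rx": 0,"ry": 0,"rz": 0}
    - {"dx": 0,"dy": 0,"dz": 0,"rx": 0,"ry": 0,"rz": 0}
    - {"dx": 0,"dy": 0,"dz": 0,"rx": 0,"ry": 0,"rz": 0}

```text
t: 57.0
tcp_pos: [0.4632, -0.0013, 0.073]
tool_rot: [-0.086, 0.996, 0.001, -0.0]
force: [0.2, -0.3, 0.2]
finger_gap: 0.375
gripper_force: 79.5
```

Call:
move_arm:
  targets:
    - {"dx": 0.34,"dy": 0.06,"dz": 0,"rx": 0,"ry": 0,"rz": 0}
    - {"dx": 0.34,"dy": 0.06,"dz": 0,"rx": 0,"ry": 0,"rz": 0}
    - {"dx": 0,"dy": 0,"dz": -0.4,"rx": 0,"ry": 0,"rz": 0}
    - {"dx": 0,"dy": 0,"dz": -0.37,"rx": 0,"ry": 0,"rz": 0}
    - {"dx": 0,"dy": 0,"dz": 0,"rx": 0,"ry": 0,"rz": 0}
    - {"dx": 0,"dy": 0,"dz": 0,"rx": 0,"ry": 0,"rz": 0}
    - {"dx": 0,"dy": 0,"dz": 0,"rx": 0,"ry": 0,"rz": 0}
    - {"dx": 0,"dy": 0,"dz": 0,"rx": 0,"ry": 0,"rz": 0}
    - {"dx": 0,"dy": 0,"dz": 0,"rx": 0,"ry": 0,"rz": 0}
    - {"dx": 0,"dy": 0,"dz": 0,"rx": 0,"ry": 0,"rz": 0}

```text
t: 58.25
tcp_pos: [0.4813, 0.0007, 0.0541]
tool_rot: [-0.086, 0.996, 0.0, 0.0]
force: [0.5, 1.0, -0.1]
finger_gap: 0.378
gripper_force: 79.5
```

Run:
```python
from h import *
s=st(); fx(s); a,_=snap('wrist','w21.png')
```

```text
t 58.25 tcp [0.4813 0.0007 0.0541] F [ 0.5  1.  -0.1] gap 0.378 gf 79.5 yyaw 99.8 z [ 0.001  0.001 -1.   ]
fixture frame TCP [-0.1073 -0.    ]
```

Call:
move_arm:
  targets:
    - {"dx": 0.2,"dy": 0.034,"dz": 0,"rx": 0,"ry": 0,"rz": 0}
    - {"dx": 0.2,"dy": 0.035,"dz": 0,"rx": 0,"ry": 0,"rz": 0}
    - {"dx": 0.2,"dy": 0.035,"dz": 0,"rx": 0,"ry": 0,"rz": 0}
    - {"dx": 0.16,"dy": 0.028,"dz": 0,"rx": 0,"ry": 0,"rz": 0}
    - {"dx": 0.16,"dy": 0.028,"dz": 0,"rx": 0,"ry": 0,"rz": 0}
    - {"dx": 0.16,"dy": 0.028,"dz": 0,"rx": 0,"ry": 0,"rz": 0}
    - {"dx": 0,"dy": 0,"dz": 0,"rx": 0,"ry": 0,"rz": 0}
    - {"dx": 0,"dy": 0,"dz": 0,"rx": 0,"ry": 0,"rz": 0}
    - {"dx": 0,"dy": 0,"dz": 0,"rx": 0,"ry": 0,"rz": 0}
    - {"dx": 0,"dy": 0,"dz": 0,"rx": 0,"ry": 0,"rz": 0}

```text
t: 59.55
tcp_pos: [0.5038, 0.006, 0.0536]
tool_rot: [-0.086, 0.996, 0.001, -0.004]
force: [-6.1, -1.8, 4.4]
finger_gap: 0.378
gripper_force: 80.2
```

Call:
move_arm:
  targets:
    - {"dx": 0.12,"dy": 0.02,"dz": 0,"rx": 0,"ry": 0,"rz": 0}
    - {"dx": 0.12,"dy": 0.02,"dz": 0,"rx": 0,"ry": 0,"rz": 0}
    - {"dx": 0.12,"dy": 0.02,"dz": 0,"rx": 0,"ry": 0,"rz": 0}
    - {"dx": 0.12,"dy": 0.02,"dz": 0,"rx": 0,"ry": 0,"rz": 0}
    - {"dx": 0.12,"dy": 0.02,"dz": 0,"rx": 0,"ry": 0,"rz": 0}
    - {"dx": 0,"dy": 0,"dz": 0,"rx": 0,"ry": 0,"rz": 0}
    - {"dx": 0,"dy": 0,"dz": 0,"rx": 0,"ry": 0,"rz": 0}
    - {"dx": 0,"dy": 0,"dz": 0,"rx": 0,"ry": 0,"rz": 0}
    - {"dx": 0,"dy": 0,"dz": 0,"rx": 0,"ry": 0,"rz": 0}
    - {"dx": 0,"dy": 0,"dz": 0,"rx": 0,"ry": 0,"rz": 0}

```text
t: 60.8
tcp_pos: [0.524, 0.008, 0.054]
tool_rot: [-0.086, 0.996, 0.0, 0.001]
force: [-0.7, 2.0, -1.2]
finger_gap: 0.381
gripper_force: 79.5
```

Run:
```python
from h import *
s=st(); fx(s); print(s['ft_torque'].round(2))
```

```text
t 60.8 tcp [0.524 0.008 0.054] F [-0.7  2.  -1.2] gap 0.381 gf 79.5 yyaw 99.8 z [ 0.002  0.001 -1.   ]
fixture frame TCP [-0.0639 -0.0002]
[0.33 0.04 0.03]
```

Call:
move_arm:
  targets:
    - {"dx": 0.12,"dy": 0.02,"dz": 0,"rx": 0,"ry": 0,"rz": 0}
    - {"dx": 0.12,"dy": 0.02,"dz": 0,"rx": 0,"ry": 0,"rz": 0}
    - {"dx": 0.12,"dy": 0.02,"dz": 0,"rx": 0,"ry": 0,"rz": 0}
    - {"dx": 0.12,"dy": 0.02,"dz": 0,"rx": 0,"ry": 0,"rz": 0}
    - {"dx": 0,"dy": 0,"dz": -0.02,"rx": 0,"ry": 0,"rz": 0}
    - {"dx": 0,"dy": 0,"dz": 0,"rx": 0,"ry": 0,"rz": 0}
    - {"dx": 0,"dy": 0,"dz": 0,"rx": 0,"ry": 0,"rz": 0}
    - {"dx": 0,"dy": 0,"dz": 0,"rx": 0,"ry": 0,"rz": 0}
    - {"dx": 0,"dy": 0,"dz": 0,"rx": 0,"ry": 0,"rz": 0}
    - {"dx": 0,"dy": 0,"dz": 0,"rx": 0,"ry": 0,"rz": 0}

```text
t: 62.05
tcp_pos: [0.536, 0.0099, 0.0539]
tool_rot: [-0.086, 0.996, 0.0, 0.001]
force: [-1.7, 1.1, 5.2]
finger_gap: 0.375
gripper_force: 80.4
```

Run:
```python
from h import *
s=st(); fx(s); a,_=snap('wrist','w22.png'); c,_=snap('scene','s22.png')
d,_=load('w22.png'); 
s18=cv2.imread('pics/s18.png')
o=np.zeros((600,800,3),np.uint8); o[:420,:560]=a[...,::-1]; o[420:,500:]=cv2.resize(c[...,::-1][210:264,240:330],(300,180),interpolation=3); o[420:,100:400]=cv2.resize(s18[210:264,240:330],(300,180),interpolation=3)
cv2.imwrite('pics/m22.png',o)
```

```text
t 62.05 tcp [0.536  0.0099 0.0539] F [-1.7  1.1  5.2] gap 0.375 gf 80.4 yyaw 99.8 z [ 0.002  0.001 -1.   ]
fixture frame TCP [-0.0518 -0.0002]
```

View pics/m22.png

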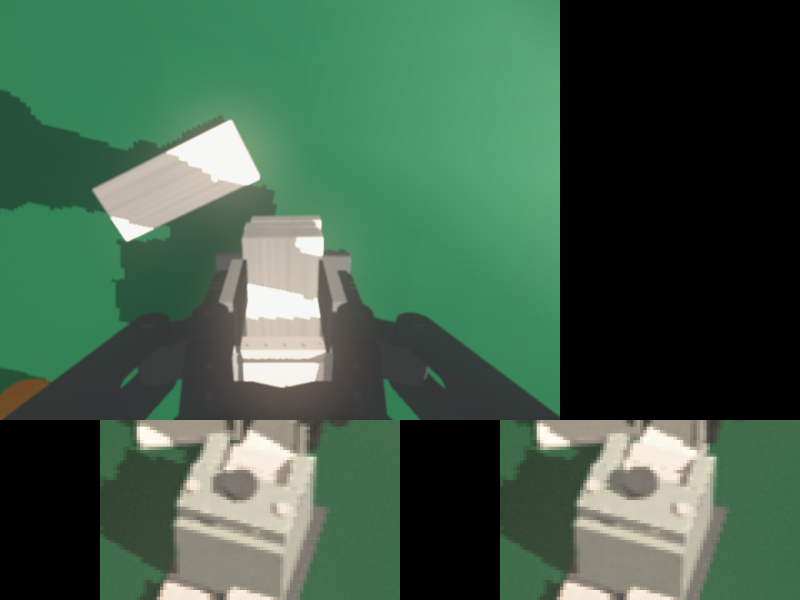

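The foot is lifted by the fourth plate and sits slightly higher than in the left panel. I'll release, back out, and move above the wood drift in its holder.

Call:
move_arm:
  targets:
    - {"dx": 0,"dy": 0,"dz": 0,"rx": 0,"ry": 0,"rz": 0}
    - {"dx": 0,"dy": 0,"dz": 0,"rx": 0,"ry": 0,"rz": 0}
    - {"dx": 0,"dy": 0,"dz": 0,"rx": 0,"ry": 0,"rz": 0}
    - {"dx": -0.7,"dy": -0.12,"dz": 0,"rx": 0,"ry": 0,"rz": 0}
    - {"dx": -0.7,"dy": -0.12,"dz": 0,"rx": 0,"ry": 0,"rz": 0}
    - {"dx": -0.7,"dy": -0.12,"dz": 0,"rx": 0,"ry": 0,"rz": 0}
    - {"dx": -0.7,"dy": -0.12,"dz": 0,"rx": 0,"ry": 0,"rz": 0}
    - {"dx": 0,"dy": 0,"dz": 0.9,"rx": 0,"ry": 0,"rz": 0}
    - {"dx": 0,"dy": 0,"dz": 0.9,"rx": 0,"ry": 0,"rz": 0}
    - {"dx": 0,"dy": 0,"dz": 0.9,"rx": 0,"ry": 0,"rz": 0}
  claw: 60

```text
t: 63.4
tcp_pos: [0.4654, -0.0022, 0.1216]
tool_rot: [-0.086, 0.996, 0.0, 0.0]
force: [-0.0, -0.2, 0.8]
finger_gap: 0.6
gripper_force: 0.0
```

Call:
move_arm:
  targets:
    - {"dx": 0.4,"dy": -0.9,"dz": 0.6,"rx": 0,"ry": 0,"rz": -0.12}
    - {"dx": 0.6,"dy": -0.99,"dz": 0.6,"rx": 0,"ry": 0,"rz": -0.12}
    - {"dx": 0.74,"dy": -0.99,"dz": 0.6,"rx": 0,"ry": 0,"rz": -0.12}
    - {"dx": 0.75,"dy": -1,"dz": 0.6,"rx": 0,"ry": 0,"rz": -0.12}
    - {"dx": 0.75,"dy": -1,"dz": 0.7,"rx": 0,"ry": 0,"rz": -0.1}
    - {"dx": 0.75,"dy": -1,"dz": 0,"rx": 0,"ry": 0,"rz": 0}
    - {"dx": 0.75,"dy": -1,"dz": 0,"rx": 0,"ry": 0,"rz": 0}
    - {"dx": 0.75,"dy": -1,"dz": 0,"rx": 0,"ry": 0,"rz": 0}
    - {"dx": 0.75,"dy": -1,"dz": 0,"rx": 0,"ry": 0,"rz": 0}
    - {"dx": 0,"dy": 0,"dz": 0,"rx": 0,"ry": 0,"rz": 0}

```text
t: 64.65
tcp_pos: [0.6224, -0.2262, 0.1981]
tool_rot: [0.067, 0.998, -0.0, 0.001]
force: [0.4, -0.0, -0.3]
finger_gap: 0.6
gripper_force: 0.0
```

Run:
```python
from h import *
s=st(); print(s['q'].round(2)); snap('wrist','w23.png'); snap('top','t23.png'); snap('scene','s23.png')
for f in('w23.png','s23.png'):
    m,im=load(f); hsv=cv2.cvtColor(im,cv2.COLOR_BGR2HSV)
    mk=((hsv[...,0]>10)&(hsv[...,0]<25)&(hsv[...,1]>80)&(hsv[...,2]>150)).astype(np.uint8)
    for c in cv2.findContours(mk,0,1)[0]:
        if cv2.contourArea(c)>60: r=cv2.minAreaRect(c); print(f,np.round(r[0]),np.round(r[1]),round(r[2]),'z178',plane(m,[r[0]],.178)[0].round(4),cv2.boundingRect(c))
m,im2=load('t23.png'); plates(m,im2)
```

```text
t 64.65 tcp [ 0.6224 -0.2262  0.1981] F [ 0.4 -0.  -0.3] gap 0.6 gf 0.0 yyaw 82.3 z [ 0.002 -0.001 -1.   ]
[-0.52  0.61  1.37  0.    1.16 -1.95]
w23.png [236. 290.] [19. 18.] 15 z178 [ 0.6405 -0.2545  0.178 ] (227, 279, 20, 22)
w23.png [189. 255.] [44. 19.] 37 z178 [ 0.616  -0.2753  0.178 ] (167, 237, 45, 35)
w23.png [396. 242.] [23.  7.] 39 z178 [ 0.6232 -0.1666  0.178 ] (386, 235, 19, 16)
w23.png [290. 233.] [36. 82.] 4 z178 [ 0.6107 -0.2206  0.178 ] (270, 192, 38, 83)
w23.png [285.  82.] [81. 30.] 47 z178 [ 0.538  -0.2136  0.178 ] (251, 44, 71, 78)
s23.png [194. 260.] [17. 26.] 57 z178 [ 0.7725 -0.0489  0.178 ] (179, 246, 25, 25)
s23.png [126. 227.] [ 9. 37.] 3 z178 [ 0.7731 -0.1914  0.178 ] (121, 208, 10, 38)
s23.png [210. 190.] [25. 11.] 86 z178 [ 0.6378 -0.1078  0.178 ] (204, 178, 13, 25)
s23.png [172. 180.] [42. 14.] 68 z178 [ 0.6513 -0.1863  0.178 ] (159, 160, 24, 42)
[188. 332.] pos [0.2738 0.1588] yaw 90 0.145 0.654
[283. 230.] pos [ 0.5144 -0.0565] yaw 125 0.092 0.038
[254. 219.] pos [0.5391 0.0121] yaw 11 0.041 0.048
[247. 175.] pos [0.6412 0.0299] yaw 8 0.077 0.151
[236. 160.] pos [0.6782 0.059 ] yaw 8 0.035 0.077
[324. 144.] pos [ 0.7224 -0.152 ] yaw 0 0.051 0.051
[148. 148.] pos [0.7025 0.2712] yaw 126 0.168 0.036
```

View pics/w23.png

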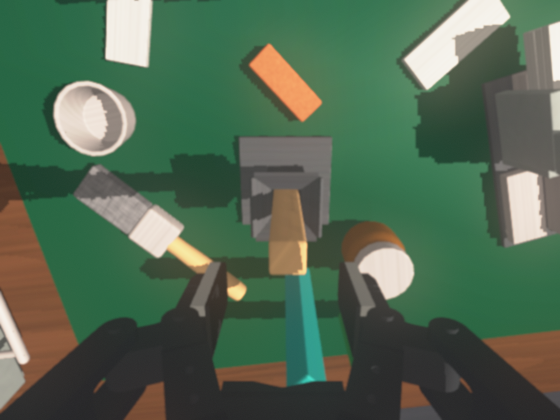

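The drift's top face is at about (289,256), between the fingers. The turquoise decoy stands behind it at (305,340).

Run:
```python
from h import *
m,im=load('w23.png'); print(plane(m,[[289,256],[270,274],[308,274]],.178).round(4), proj(m,[[.6224,-.2262,.178]]))
hsv=cv2.cvtColor(im,cv2.COLOR_BGR2HSV)[185:280,285]; print(hsv[::4].tolist())
```

```text
[[ 0.6238 -0.2229  0.178 ]
 [ 0.633  -0.2344  0.178 ]
 [ 0.6358 -0.2142  0.178 ]] [[282.53092641 254.42981911]]
[[0, 13, 97], [15, 78, 121], [15, 108, 135], [15, 109, 138], [15, 111, 138], [15, 111, 136], [15, 111, 136], [15, 112, 139], [15, 110, 137], [15, 110, 135], [16, 111, 135], [15, 112, 139], [15, 115, 138], [16, 113, 135], [15, 114, 147], [15, 117, 163], [16, 119, 170], [15, 116, 167], [15, 116, 163], [16, 117, 163], [16, 118, 162], [15, 117, 164], [16, 107, 152], [79, 99, 95]]
```

Call:
move_arm:
  targets:
    - {"dx": 0.05,"dy": 0.13,"dz": 0,"rx": 0,"ry": 0,"rz": 0}
    - {"dx": 0,"dy": 0,"dz": 0,"rx": 0,"ry": 0,"rz": 0}
    - {"dx": 0,"dy": 0,"dz": -0.5,"rx": 0,"ry": 0,"rz": 0}
    - {"dx": 0,"dy": 0,"dz": -0.5,"rx": 0,"ry": 0,"rz": 0}
    - {"dx": 0,"dy": 0,"dz": -0.5,"rx": 0,"ry": 0,"rz": 0}
    - {"dx": 0,"dy": 0,"dz": -0.5,"rx": 0,"ry": 0,"rz": 0}
    - {"dx": 0,"dy": 0,"dz": 0,"rx": 0,"ry": 0,"rz": 0}
    - {"dx": 0,"dy": 0,"dz": 0,"rx": 0,"ry": 0,"rz": 0}
    - {"dx": 0,"dy": 0,"dz": 0,"rx": 0,"ry": 0,"rz": 0}
    - {"dx": 0,"dy": 0,"dz": 0,"rx": 0,"ry": 0,"rz": 0}

```text
t: 66.05
tcp_pos: [0.6229, -0.221, 0.1491]
tool_rot: [0.066, 0.998, 0.0, 0.001]
force: [-0.7, 0.1, 0.4]
finger_gap: 0.6
gripper_force: 0.0
```

Call:
move_arm:
  targets:
    - {"dx": 0,"dy": 0,"dz": 0,"rx": 0,"ry": 0,"rz": 0}
    - {"dx": 0,"dy": 0,"dz": 0,"rx": 0,"ry": 0,"rz": 0}
    - {"dx": 0,"dy": 0,"dz": 0,"rx": 0,"ry": 0,"rz": 0}
    - {"dx": 0,"dy": 0,"dz": 0,"rx": 0,"ry": 0,"rz": 0}
    - {"dx": 0,"dy": 0,"dz": 0,"rx": 0,"ry": 0,"rz": 0}
    - {"dx": 0,"dy": 0,"dz": 0,"rx": 0,"ry": 0,"rz": 0}
    - {"dx": 0,"dy": 0,"dz": 0,"rx": 0,"ry": 0,"rz": 0}
    - {"dx": 0,"dy": 0,"dz": 0,"rx": 0,"ry": 0,"rz": 0}
    - {"dx": 0,"dy": 0,"dz": 0,"rx": 0,"ry": 0,"rz": 0}
    - {"dx": 0,"dy": 0,"dz": 0,"rx": 0,"ry": 0,"rz": 0}
  claw: 5
  newtons: 70

```text
t: 67.3
tcp_pos: [0.6228, -0.221, 0.1488]
tool_rot: [0.066, 0.998, 0.0, 0.001]
force: [0.0, -0.2, 4.6]
finger_gap: 0.224
gripper_force: 68.9
```

```bash
python3 -c "
from h import *
s=st()"
```

```text
t 67.3 tcp [ 0.6228 -0.221   0.1488] F [ 0.  -0.2  4.6] gap 0.224 gf 68.9 yyaw 82.4 z [ 0.001  0.    -1.   ]
```

Call:
move_arm:
  targets:
    - {"dx": 0,"dy": 0,"dz": 0.6,"rx": 0,"ry": 0,"rz": 0}
    - {"dx": 0,"dy": 0,"dz": 0.9,"rx": 0,"ry": 0,"rz": 0}
    - {"dx": 0,"dy": 0,"dz": 0.9,"rx": 0,"ry": 0,"rz": 0}
    - {"dx": 0,"dy": 0,"dz": 0.9,"rx": 0,"ry": 0,"rz": 0}
    - {"dx": 0,"dy": 0,"dz": 0.9,"rx": 0,"ry": 0,"rz": 0}
    - {"dx": 0,"dy": 0,"dz": 0,"rx": 0,"ry": 0,"rz": 0}
    - {"dx": 0,"dy": 0,"dz": 0,"rx": 0,"ry": 0,"rz": 0}
    - {"dx": 0,"dy": 0,"dz": 0,"rx": 0,"ry": 0,"rz": 0}
    - {"dx": 0,"dy": 0,"dz": 0,"rx": 0,"ry": 0,"rz": 0}
    - {"dx": 0,"dy": 0,"dz": 0,"rx": 0,"ry": 0,"rz": 0}

```text
t: 68.55
tcp_pos: [0.6224, -0.2207, 0.2529]
tool_rot: [0.066, 0.998, 0.001, -0.0]
force: [-0.1, -0.1, -1.1]
finger_gap: 0.224
gripper_force: 68.7
```

Call:
move_arm:
  targets:
    - {"dx": -0.64,"dy": 0.98,"dz": 0,"rx": 0,"ry": 0,"rz": 0.117}
    - {"dx": -0.64,"dy": 0.98,"dz": 0,"rx": 0,"ry": 0,"rz": 0.117}
    - {"dx": -0.64,"dy": 0.98,"dz": 0,"rx": 0,"ry": 0,"rz": 0.117}
    - {"dx": -0.64,"dy": 0.98,"dz": 0,"rx": 0,"ry": 0,"rz": 0.117}
    - {"dx": -0.64,"dy": 0.98,"dz": 0,"rx": 0,"ry": 0,"rz": 0.115}
    - {"dx": -0.64,"dy": 0.98,"dz": 0,"rx": 0,"ry": 0,"rz": 0}
    - {"dx": -0.64,"dy": 0.98,"dz": 0,"rx": 0,"ry": 0,"rz": 0}
    - {"dx": -0.64,"dy": 0.98,"dz": 0,"rx": 0,"ry": 0,"rz": 0}
    - {"dx": -0.64,"dy": 0.98,"dz": 0,"rx": 0,"ry": 0,"rz": 0}
    - {"dx": 0,"dy": 0,"dz": 0,"rx": 0,"ry": 0,"rz": 0}

```text
t: 69.8
tcp_pos: [0.4771, 0.0011, 0.2536]
tool_rot: [-0.088, 0.996, 0.001, -0.0]
force: [0.3, -0.1, -0.5]
finger_gap: 0.219
gripper_force: 68.8
```

Run:
```python
from h import *
s=st();fx(s);snap('scene','s24.png');snap('top','t24.png')
_,a=load('s24.png');_,b=load('t24.png')
o=np.zeros((600,800,3),np.uint8); o[:420,:560]=a; o[:340,560:]=cv2.resize(b[145:230,220:280],(240,340),interpolation=3); o[420:,500:]=cv2.resize(a[210:264,240:330],(300,180),interpolation=3)
cv2.imwrite('pics/m24.png',o)
```

```text
t 69.8 tcp [0.4771 0.0011 0.2536] F [ 0.3 -0.1 -0.5] gap 0.219 gf 68.8 yyaw 100.1 z [-0.001  0.001 -1.   ]
fixture frame TCP [-0.1113  0.0011]
```

View pics/m24.png

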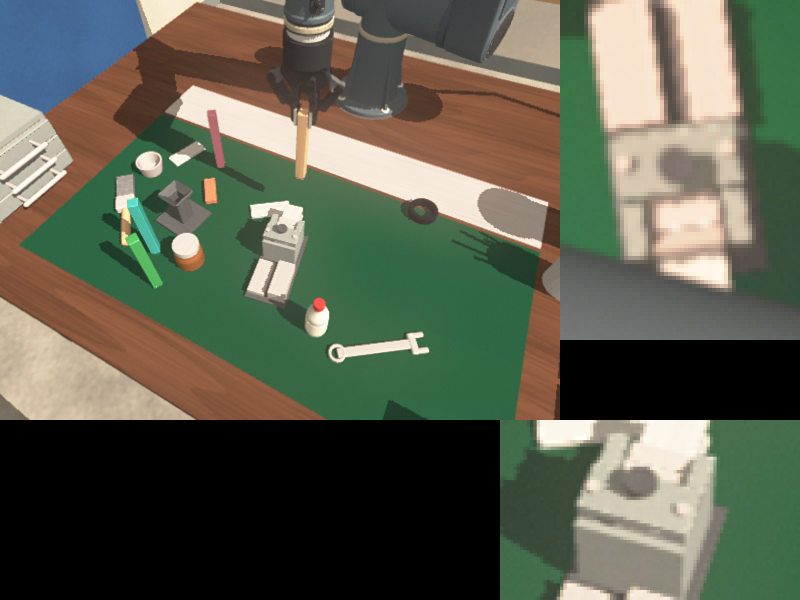

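The drift is held upright at (303,145) behind the fixture; the holder is empty. I'll lower it to about 18 mm above the bench, then push the pack.

Call:
move_arm:
  targets:
    - {"dx": 0,"dy": 0,"dz": -0.9,"rx": 0,"ry": 0,"rz": 0}
    - {"dx": 0,"dy": 0,"dz": -0.9,"rx": 0,"ry": 0,"rz": 0}
    - {"dx": 0,"dy": 0,"dz": -0.9,"rx": 0,"ry": 0,"rz": 0}
    - {"dx": 0,"dy": 0,"dz": -0.6,"rx": 0,"ry": 0,"rz": 0}
    - {"dx": 0,"dy": 0,"dz": -0.48,"rx": 0,"ry": 0,"rz": 0}
    - {"dx": 0,"dy": 0,"dz": 0,"rx": 0,"ry": 0,"rz": 0}
    - {"dx": 0,"dy": 0,"dz": 0,"rx": 0,"ry": 0,"rz": 0}
    - {"dx": 0,"dy": 0,"dz": 0,"rx": 0,"ry": 0,"rz": 0}
    - {"dx": 0,"dy": 0,"dz": 0,"rx": 0,"ry": 0,"rz": 0}
    - {"dx": 0,"dy": 0,"dz": 0,"rx": 0,"ry": 0,"rz": 0}

```text
t: 71.15
tcp_pos: [0.4787, -0.0003, 0.1593]
tool_rot: [-0.087, 0.996, 0.0, 0.001]
force: [-0.7, 0.1, -0.7]
finger_gap: 0.223
gripper_force: 68.7
```

Call:
move_arm:
  targets:
    - {"dx": 0.2,"dy": 0.03,"dz": 0,"rx": 0,"ry": 0,"rz": 0}
    - {"dx": 0.2,"dy": 0.03,"dz": 0,"rx": 0,"ry": 0,"rz": 0}
    - {"dx": 0.2,"dy": 0.03,"dz": 0,"rx": 0,"ry": 0,"rz": 0}
    - {"dx": 0.2,"dy": 0.03,"dz": 0,"rx": 0,"ry": 0,"rz": 0}
    - {"dx": 0.15,"dy": 0.025,"dz": 0,"rx": 0,"ry": 0,"rz": 0}
    - {"dx": 0.15,"dy": 0.025,"dz": 0,"rx": 0,"ry": 0,"rz": 0}
    - {"dx": 0.15,"dy": 0.025,"dz": 0,"rx": 0,"ry": 0,"rz": 0}
    - {"dx": 0.15,"dy": 0.025,"dz": 0,"rx": 0,"ry": 0,"rz": 0}
    - {"dx": 0.15,"dy": 0.025,"dz": 0,"rx": 0,"ry": 0,"rz": 0}
    - {"dx": 0,"dy": 0,"dz": 0,"rx": 0,"ry": 0,"rz": 0}

```text
t: 72.4
tcp_pos: [0.5154, 0.0062, 0.1583]
tool_rot: [-0.087, 0.996, 0.001, -0.002]
force: [-4.7, -0.3, 1.0]
finger_gap: 0.223
gripper_force: 68.7
```

```bash
python3 -c "
from h import *
s=st();fx(s);print(s['ft_torque'].round(2))"
```

```text
t 72.4 tcp [0.5154 0.0062 0.1583] F [-4.7 -0.3  1. ] gap 0.223 gf 68.7 yyaw 99.9 z [-0.004  0.001 -1.   ]
fixture frame TCP [-0.0727 -0.0004]
[-0.14  1.33  0.01]
```

Call:
move_arm:
  targets:
    - {"dx": 0.08,"dy": 0.014,"dz": 0,"rx": 0,"ry": 0,"rz": 0}
    - {"dx": 0.08,"dy": 0.014,"dz": 0,"rx": 0,"ry": 0,"rz": 0}
    - {"dx": 0.08,"dy": 0.014,"dz": 0,"rx": 0,"ry": 0,"rz": 0}
    - {"dx": 0.08,"dy": 0.014,"dz": 0,"rx": 0,"ry": 0,"rz": 0}
    - {"dx": 0,"dy": 0,"dz": 0,"rx": 0,"ry": 0,"rz": 0}
    - {"dx": 0,"dy": 0,"dz": 0,"rx": 0,"ry": 0,"rz": 0}
    - {"dx": 0,"dy": 0,"dz": 0,"rx": 0,"ry": 0,"rz": 0}
    - {"dx": 0,"dy": 0,"dz": 0,"rx": 0,"ry": 0,"rz": 0}
    - {"dx": 0,"dy": 0,"dz": 0,"rx": 0,"ry": 0,"rz": 0}
    - {"dx": 0,"dy": 0,"dz": 0,"rx": 0,"ry": 0,"rz": 0}

```text
t: 73.65
tcp_pos: [0.5251, 0.0072, 0.1589]
tool_rot: [-0.086, 0.996, 0.0, 0.0]
force: [-4.5, -1.7, -1.8]
finger_gap: 0.225
gripper_force: 68.3
```

Run:
```python
from h import *
s=st();fx(s);print(s['ft_torque'].round(2)); snap('scene','s25.png'); snap('wrist','w25.png')
m,_=load('s25.png')
_,a=load('s25.png')
hsv=cv2.cvtColor(a,cv2.COLOR_BGR2HSV); mk=((hsv[...,0]>10)&(hsv[...,0]<25)&(hsv[...,1]>80)&(hsv[...,2]>120)).astype(np.uint8); mk[:60]=0; mk[240:]=0; mk[:,:240]=0; mk[:,340:]=0
for c in cv2.findContours(mk,0,1)[0]:
    if cv2.contourArea(c)>60:
        vx,vy,x0,y0=cv2.fitLine(c,2,0,.01,.01).ravel(); print('drift line',vx,vy,x0,y0)
p=proj(m,[[*s['tcp_pos'][:2],.02],[*s['tcp_pos'][:2],.14]]); print('vertical',(p[1]-p[0])/np.linalg.norm(p[1]-p[0]),p)
```

```text
t 73.65 tcp [0.5251 0.0072 0.1589] F [-4.5 -1.7 -1.8] gap 0.225 gf 68.3 yyaw 99.9 z [ 0.     0.001 -1.   ]
fixture frame TCP [-0.063  -0.0011]
[-0.43  1.34  0.06]
drift line 0.020117551 0.99979764 292.85587 188.36037
vertical [ 0.02622858 -0.99965597] [[292.17110535 219.50055988]
 [293.09887053 184.14042929]]
```

Call:
move_arm:
  targets:
    - {"dx": 0.06,"dy": 0.01,"dz": 0,"rx": 0,"ry": 0,"rz": 0}
    - {"dx": 0.06,"dy": 0.01,"dz": 0,"rx": 0,"ry": 0,"rz": 0}
    - {"dx": 0.06,"dy": 0.01,"dz": 0,"rx": 0,"ry": 0,"rz": 0}
    - {"dx": 0,"dy": 0,"dz": 0,"rx": 0,"ry": 0,"rz": 0}
    - {"dx": 0,"dy": 0,"dz": 0,"rx": 0,"ry": 0,"rz": 0}
    - {"dx": 0,"dy": 0,"dz": 0,"rx": 0,"ry": 0,"rz": 0}
    - {"dx": 0,"dy": 0,"dz": 0,"rx": 0,"ry": 0,"rz": 0}
    - {"dx": 0,"dy": 0,"dz": 0,"rx": 0,"ry": 0,"rz": 0}
    - {"dx": 0,"dy": 0,"dz": 0,"rx": 0,"ry": 0,"rz": 0}
    - {"dx": 0,"dy": 0,"dz": 0,"rx": 0,"ry": 0,"rz": 0}

```text
t: 75.0
tcp_pos: [0.5302, 0.0079, 0.1592]
tool_rot: [-0.086, 0.996, 0.0, 0.001]
force: [-2.5, -0.9, 1.1]
finger_gap: 0.22
gripper_force: 68.7
```

Run:
```python
from h import *
s=st();fx(s);print(s['ft_torque'].round(2)); snap('scene','s26.png'); snap('wrist','w26.png')
_,a=load('s26.png'); _,w=load('w26.png')
o=np.zeros((600,800,3),np.uint8); o[:420,:560]=w; o[:270,530:]=0; o[:300,530:]=cv2.resize(a[160:260,245:335],(270,300),interpolation=3); 
cv2.imwrite('pics/m26.png',o)
```

```text
t 75.0 tcp [0.5302 0.0079 0.1592] F [-2.5 -0.9  1.1] gap 0.22 gf 68.7 yyaw 99.9 z [ 0.001  0.001 -1.   ]
fixture frame TCP [-0.0579 -0.0012]
[-0.26  0.9  -0.02]
```

View pics/m26.png

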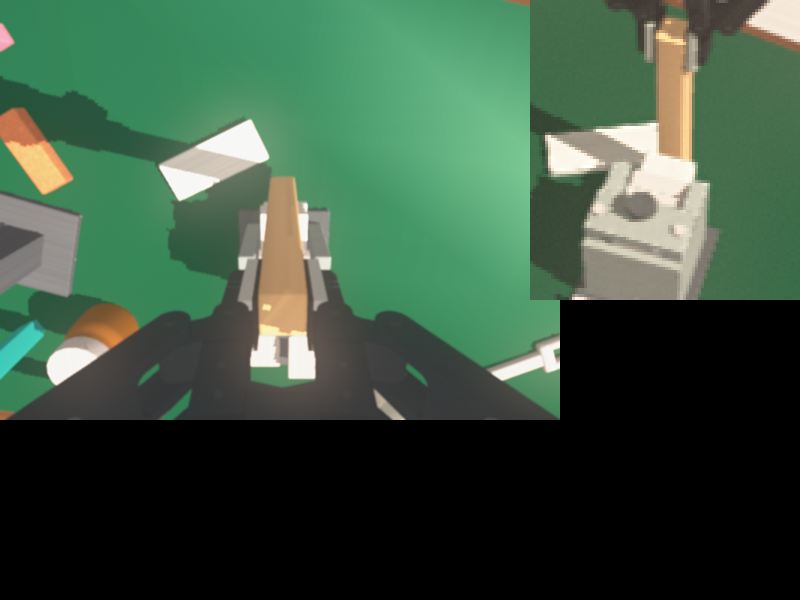

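Run:
```python
from h import *
m,w=load('w26.png')
a=np.radians(9.8)
def f(px,z):
    d=plane(m,px,z)[:,:2]-[.587,.019]; return np.c_[np.cos(a)*d[:,0]+np.sin(a)*d[:,1],-np.sin(a)*d[:,0]+np.cos(a)*d[:,1]].round(4).tolist()
for col in(264,303): print(col,w[195:245:2,col].sum(1).tolist())
print('end px rows 203,207,211 @z58',f([[264,203],[264,207],[264,211],[303,203],[303,207],[303,211]],.058)); print('drift foot z18 near edge',f([[284,178]],.018))
print('pred rows for top plate end fx -55', proj(m,[[.587-.055*np.cos(a)-s*np.sin(a),.019-.055*np.sin(a)+s*np.cos(a),z] for s in(-.014,.014) for z in(.058,.026)]).round(0).tolist())
cv2.imwrite('pics/c26.png',cv2.resize(w[165:300,225:345],None,fx=4,fy=4,interpolation=3))
```

```text
264 [269, 268, 268, 339, 448, 476, 490, 491, 494, 616, 740, 741, 742, 739, 737, 736, 734, 723, 693, 652, 617, 576, 538, 453, 404]
303 [330, 328, 334, 428, 607, 672, 639, 535, 527, 604, 740, 740, 740, 740, 740, 740, 740, 740, 740, 740, 741, 741, 743, 646, 588]
end px rows 203,207,211 @z58 [[-0.0613, -0.0154], [-0.0581, -0.0154], [-0.0549, -0.0155], [-0.0613, 0.0139], [-0.0581, 0.014], [-0.055, 0.014]]
drift foot z18 near edge [[-0.0712, -0.0002]]
pred rows for top plate end fx -55 [[266.0, 211.0], [268.0, 199.0], [303.0, 211.0], [301.0, 199.0]]
```

View pics/c26.png

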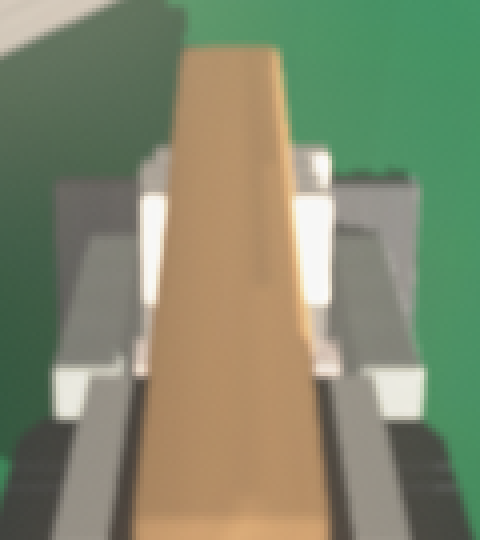

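The plates' end faces are flush. The observed edge rows of about 201–214 match the prediction of 199–211 for a home pack, so it is home. Now I'll back off, raise the drift and return it above the holder.

Call:
move_arm:
  targets:
    - {"dx": -0.3,"dy": -0.05,"dz": 0,"rx": 0,"ry": 0,"rz": 0}
    - {"dx": -0.4,"dy": -0.07,"dz": 0,"rx": 0,"ry": 0,"rz": 0}
    - {"dx": -0.4,"dy": -0.07,"dz": 0,"rx": 0,"ry": 0,"rz": 0}
    - {"dx": -0.48,"dy": -0.08,"dz": 0,"rx": 0,"ry": 0,"rz": 0}
    - {"dx": 0,"dy": 0,"dz": 0.8,"rx": 0,"ry": 0,"rz": 0}
    - {"dx": 0,"dy": 0,"dz": 1,"rx": 0,"ry": 0,"rz": 0}
    - {"dx": 0,"dy": 0,"dz": 1,"rx": 0,"ry": 0,"rz": 0}
    - {"dx": 0,"dy": 0,"dz": 1,"rx": 0,"ry": 0,"rz": 0}
    - {"dx": 0,"dy": 0,"dz": 0,"rx": 0,"ry": 0,"rz": 0}
    - {"dx": 0,"dy": 0,"dz": 0,"rx": 0,"ry": 0,"rz": 0}

```text
t: 76.35
tcp_pos: [0.4894, 0.0013, 0.2532]
tool_rot: [-0.086, 0.996, 0.001, -0.0]
force: [-0.2, 0.3, -0.6]
finger_gap: 0.218
gripper_force: 68.7
```

Call:
move_arm:
  targets:
    - {"dx": 0.58,"dy": -0.98,"dz": 0,"rx": 0,"ry": 0,"rz": -0.117}
    - {"dx": 0.58,"dy": -0.98,"dz": 0,"rx": 0,"ry": 0,"rz": -0.117}
    - {"dx": 0.58,"dy": -0.98,"dz": 0,"rx": 0,"ry": 0,"rz": -0.117}
    - {"dx": 0.58,"dy": -0.98,"dz": 0,"rx": 0,"ry": 0,"rz": -0.117}
    - {"dx": 0.59,"dy": -0.98,"dz": 0,"rx": 0,"ry": 0,"rz": -0.117}
    - {"dx": 0.59,"dy": -0.99,"dz": 0,"rx": 0,"ry": 0,"rz": 0}
    - {"dx": 0.59,"dy": -0.99,"dz": 0,"rx": 0,"ry": 0,"rz": 0}
    - {"dx": 0.59,"dy": -0.99,"dz": 0,"rx": 0,"ry": 0,"rz": 0}
    - {"dx": 0.59,"dy": -0.99,"dz": 0,"rx": 0,"ry": 0,"rz": 0}
    - {"dx": 0,"dy": 0,"dz": 0,"rx": 0,"ry": 0,"rz": 0}

```text
t: 77.6
tcp_pos: [0.622, -0.2218, 0.2515]
tool_rot: [0.068, 0.998, 0.001, -0.001]
force: [-0.7, 0.1, -0.0]
finger_gap: 0.219
gripper_force: 68.7
```

Run:
```python
from h import *
s=st(); snap('wrist','w27.png'); snap('top','t27.png'); snap('scene','s27.png')
m,w=load('w27.png'); hsv=cv2.cvtColor(w,cv2.COLOR_BGR2HSV)
mk=((hsv[...,0]>9)&(hsv[...,0]<24)&(hsv[...,1]>70)&(hsv[...,2]>90)).astype(np.uint8)
for c in cv2.findContours(mk,0,1)[0]:
    if cv2.contourArea(c)>800: x,y,ww,h=cv2.boundingRect(c); print('stick',x,y,ww,h); ys=y+2; r=np.where(mk[ys+2])[0]; r=r[(r>x-1)&(r<x+ww)]; print('end cols',r.min(),r.max())
zf=s['tcp_pos'][2]-.141
y=s['tcp_pos']
a=np.radians(-7.7); 
P=[[y[0]+u*np.cos(a)-v*np.sin(a),y[1]+u*np.sin(a)+v*np.cos(a),zf] for u in(-.01,) for v in(-.01,.01)]
print('foot near-edge corners if vertical',proj(m,P).round(1).tolist())
Q=[[y[0]+(u-.005)*np.cos(a)-v*np.sin(a),y[1]+(u-.005)*np.sin(a)+v*np.cos(a),zf] for u in(-.01,) for v in(-.01,.01)]; print('if foot 5mm back',proj(m,Q).round(1).tolist())
m,t=load('t27.png'); plates(m,t)
```

```text
t 77.6 tcp [ 0.622  -0.2218  0.2515] F [-0.7  0.1 -0. ] gap 0.219 gf 68.7 yyaw 82.3 z [-0.002  0.002 -1.   ]
stick 414 302 146 65
end cols 522 559
stick 178 221 68 53
end cols 183 193
stick 0 182 108 236
end cols 36 49
stick 251 178 64 209
end cols 270 295
stick 249 53 63 68
end cols 261 271
stick 0 47 40 115
end cols 0 1
foot near-edge corners if vertical [[270.6, 182.3], [293.9, 182.2]]
if foot 5mm back [[270.5, 176.6], [294.0, 176.5]]
[191. 332.] pos [0.2735 0.1519] yaw 90 0.146 0.668
[283. 230.] pos [ 0.5144 -0.0565] yaw 125 0.092 0.038
[253. 214.] pos [0.5498 0.0137] yaw 102 0.039 0.028
[247. 175.] pos [0.6412 0.0297] yaw 8 0.077 0.151
[236. 160.] pos [0.6782 0.0592] yaw 8 0.035 0.077
[324. 144.] pos [ 0.7224 -0.152 ] yaw 0 0.051 0.051
[147. 149.] pos [0.7011 0.2731] yaw 126 0.17 0.036
```

Call:
move_arm:
  targets:
    - {"dx": 0.03,"dy": 0.03,"dz": 0,"rx": -0.006,"ry": -0.043,"rz": 0}
    - {"dx": 0,"dy": 0,"dz": 0,"rx": 0,"ry": 0,"rz": 0}
    - {"dx": 0,"dy": 0,"dz": 0,"rx": 0,"ry": 0,"rz": 0}
    - {"dx": 0,"dy": 0,"dz": -0.4,"rx": 0,"ry": 0,"rz": 0}
    - {"dx": 0,"dy": 0,"dz": -0.4,"rx": 0,"ry": 0,"rz": 0}
    - {"dx": 0,"dy": 0,"dz": -0.4,"rx": 0,"ry": 0,"rz": 0}
    - {"dx": 0,"dy": 0,"dz": -0.3,"rx": 0,"ry": 0,"rz": 0}
    - {"dx": 0,"dy": 0,"dz": -0.3,"rx": 0,"ry": 0,"rz": 0}
    - {"dx": 0,"dy": 0,"dz": 0,"rx": 0,"ry": 0,"rz": 0}
    - {"dx": 0,"dy": 0,"dz": 0,"rx": 0,"ry": 0,"rz": 0}

```text
t: 79.0
tcp_pos: [0.624, -0.2207, 0.2093]
tool_rot: [0.067, 0.998, -0.002, 0.013]
force: [4.0, -2.7, -0.7]
finger_gap: 0.222
gripper_force: 68.7
```

Call:
move_arm:
  targets:
    - {"dx": 0.03,"dy": -0.02,"dz": 0,"rx": 0,"ry": 0,"rz": 0}
    - {"dx": 0,"dy": 0,"dz": -0.2,"rx": 0,"ry": 0,"rz": 0}
    - {"dx": 0,"dy": 0,"dz": -0.2,"rx": 0,"ry": 0,"rz": 0}
    - {"dx": 0,"dy": 0,"dz": -0.2,"rx": 0,"ry": 0,"rz": 0}
    - {"dx": 0,"dy": 0,"dz": -0.2,"rx": 0,"ry": 0,"rz": 0}
    - {"dx": 0,"dy": 0,"dz": -0.2,"rx": 0,"ry": 0,"rz": 0}
    - {"dx": 0,"dy": 0,"dz": -0.2,"rx": 0,"ry": 0,"rz": 0}
    - {"dx": 0,"dy": 0,"dz": 0,"rx": 0,"ry": 0,"rz": 0}
    - {"dx": 0,"dy": 0,"dz": 0,"rx": 0,"ry": 0,"rz": 0}
    - {"dx": 0,"dy": 0,"dz": 0,"rx": 0,"ry": 0,"rz": 0}

```text
t: 80.25
tcp_pos: [0.624, -0.2209, 0.1786]
tool_rot: [0.067, 0.998, -0.001, 0.012]
force: [4.2, -4.3, -0.1]
finger_gap: 0.217
gripper_force: 68.8
```

Call:
move_arm:
  targets:
    - {"dx": 0.02,"dy": -0.03,"dz": 0,"rx": 0,"ry": 0.01,"rz": 0}
    - {"dx": 0,"dy": 0,"dz": -0.2,"rx": 0,"ry": 0.01,"rz": 0}
    - {"dx": 0,"dy": 0,"dz": -0.2,"rx": 0,"ry": 0,"rz": 0}
    - {"dx": 0,"dy": 0,"dz": -0.2,"rx": 0,"ry": 0,"rz": 0}
    - {"dx": 0,"dy": 0,"dz": -0.2,"rx": 0,"ry": 0,"rz": 0}
    - {"dx": 0,"dy": 0,"dz": -0.2,"rx": 0,"ry": 0,"rz": 0}
    - {"dx": 0,"dy": 0,"dz": -0.12,"rx": 0,"ry": 0,"rz": 0}
    - {"dx": 0,"dy": 0,"dz": 0,"rx": 0,"ry": 0,"rz": 0}
    - {"dx": 0,"dy": 0,"dz": 0,"rx": 0,"ry": 0,"rz": 0}
    - {"dx": 0,"dy": 0,"dz": 0,"rx": 0,"ry": 0,"rz": 0}

```text
t: 81.5
tcp_pos: [0.6251, -0.2213, 0.151]
tool_rot: [0.067, 0.998, -0.001, 0.008]
force: [4.7, -3.4, 0.5]
finger_gap: 0.22
gripper_force: 69.2
```

Seated within about 2 mm. I'll release, let it drop, and rise straight up.

Call:
move_arm:
  targets:
    - {"dx": 0,"dy": 0,"dz": 0,"rx": 0,"ry": 0,"rz": 0}
    - {"dx": 0,"dy": 0,"dz": 0,"rx": 0,"ry": 0,"rz": 0}
    - {"dx": 0,"dy": 0,"dz": 0,"rx": 0,"ry": 0,"rz": 0}
    - {"dx": 0,"dy": 0,"dz": 0,"rx": 0,"ry": 0,"rz": 0}
    - {"dx": 0,"dy": 0,"dz": 0.4,"rx": 0,"ry": 0,"rz": 0}
    - {"dx": 0,"dy": 0,"dz": 0.8,"rx": 0,"ry": 0,"rz": 0}
    - {"dx": 0,"dy": 0,"dz": 0.9,"rx": 0,"ry": 0,"rz": 0}
    - {"dx": 0,"dy": 0,"dz": 0.9,"rx": 0,"ry": 0,"rz": 0}
    - {"dx": -0.5,"dy": 0,"dz": 0.9,"rx": 0,"ry": 0,"rz": 0}
    - {"dx": -0.8,"dy": 0,"dz": 0.5,"rx": 0,"ry": 0,"rz": 0}
  claw: 60

```text
t: 82.75
tcp_pos: [0.5922, -0.2211, 0.2634]
tool_rot: [0.066, 0.998, -0.002, 0.008]
force: [0.9, -0.6, -1.1]
finger_gap: 0.599
gripper_force: 0.0
```

Call:
move_arm:
  targets:
    - {"dx": -0.9,"dy": 0.3,"dz": 0,"rx": 0,"ry": 0,"rz": 0}
    - {"dx": -0.9,"dy": 0.3,"dz": 0,"rx": 0,"ry": 0,"rz": 0}
    - {"dx": -0.9,"dy": 0.3,"dz": 0,"rx": 0,"ry": 0,"rz": 0}
    - {"dx": -0.9,"dy": 0.3,"dz": 0,"rx": 0,"ry": 0,"rz": 0}
    - {"dx": 0,"dy": 0.3,"dz": 0,"rx": 0,"ry": 0,"rz": 0}
    - {"dx": 0,"dy": 0,"dz": 0,"rx": 0,"ry": 0,"rz": 0}
    - {"dx": 0,"dy": 0,"dz": 0,"rx": 0,"ry": 0,"rz": 0}
    - {"dx": 0,"dy": 0,"dz": 0,"rx": 0,"ry": 0,"rz": 0}
    - {"dx": 0,"dy": 0,"dz": 0,"rx": 0,"ry": 0,"rz": 0}
    - {"dx": 0,"dy": 0,"dz": 0,"rx": 0,"ry": 0,"rz": 0}

```text
t: 84.0
tcp_pos: [0.5017, -0.1834, 0.2609]
tool_rot: [0.067, 0.998, -0.001, 0.006]
force: [-0.2, 0.6, 0.9]
finger_gap: 0.602
gripper_force: 0.0
```

Run:
```python
from h import *
s=st(); snap('scene','s28.png'); snap('top','t28.png')
m,t=load('t28.png'); plates(m,t)
def wood(f):
    m,w=load(f); hsv=cv2.cvtColor(w,cv2.COLOR_BGR2HSV); mk=((hsv[...,0]>10)&(hsv[...,0]<25)&(hsv[...,1]>80)&(hsv[...,2]>120)).astype(np.uint8); 
    x0,x1,y0,y1=(140,200,140,220) ; k=np.zeros_like(mk); k[y0:y1,x0:x1]=mk[y0:y1,x0:x1]
    for c in cv2.findContours(k,0,1)[0]:
        if cv2.contourArea(c)>60: print(f,cv2.boundingRect(c),cv2.minAreaRect(c))
wood('scene0.png');wood('s28.png')
m,_=load('s28.png'); print('pred top z178',proj(m,[[.6238,-.2229,.178]]))
# pack end edge in top view
_,b=load('t24.png'); 
cv2.imwrite('pics/c28.png',cv2.resize(t[145:230,220:280],(480,600),interpolation=3))
for f in('t24.png','t28.png'):
    mm,im=load(f); d=cv2.absdiff(im,t); print(f,d[130:200,225:275].mean())
```

```text
t 84.0 tcp [ 0.5017 -0.1834  0.2609] F [-0.2  0.6  0.9] gap 0.602 gf 0.0 yyaw 82.4 z [ 0.013 -0.003 -1.   ]
[404. 322.] pos [ 0.3054 -0.3438] yaw 72 0.114 0.135
[189. 332.] pos [0.2734 0.1565] yaw 90 0.146 0.658
[283. 230.] pos [ 0.5142 -0.0562] yaw 125 0.091 0.038
[253. 214.] pos [0.5488 0.0136] yaw 101 0.039 0.027
[247. 175.] pos [0.6412 0.0299] yaw 8 0.077 0.151
[236. 160.] pos [0.6782 0.059 ] yaw 8 0.035 0.077
[324. 144.] pos [ 0.7224 -0.152 ] yaw 0 0.051 0.051
[147. 149.] pos [0.7011 0.2731] yaw 126 0.17 0.036
scene0.png (159, 159, 24, 43) ((170.59999084472656, 180.3000030517578), (43.955657958984375, 13.597793579101562), 71.56504821777344)
s28.png (160, 159, 24, 43) ((171.82115173339844, 179.88320922851562), (43.91398239135742, 13.5842866897583), 70.01689147949219)
pred top z178 [[164.96590343 164.37868239]]
t24.png 1.1287619047619049
t28.png 0.0
```

Run:
```python
from h import *
m,t=load('t28.png'); hsv=cv2.cvtColor(t,cv2.COLOR_BGR2HSV); mk=((hsv[...,1]<60)&(hsv[...,2]>170)).astype(np.uint8)
k=np.zeros_like(mk);k[205:230,240:268]=mk[205:230,240:268]
c=max(cv2.findContours(k,0,1)[0],key=cv2.contourArea); b=cv2.boxPoints(cv2.minAreaRect(c)); P=plane(m,b,.058)[:,:2]-[.587,.019]; a=np.radians(9.8)
print(np.c_[P@[np.cos(a),np.sin(a)],P@[-np.sin(a),np.cos(a)]].round(4))
```

```text
[[-0.0296  0.0183]
 [-0.0289 -0.0187]
 [-0.0544 -0.0192]
 [-0.055   0.0178]]
```

The pack's outer end is at fixture x = −55 mm, exactly home. The drift is back where it stood at the start, within about a pixel. Handing in.

```bash
python3 -c "
from h import *
print(order.sign_off())"
```

```text
the job is handed in; nothing more can be done
None
```

I handed the job in at about 84 s, but no verdict came back: four plates are home under the lifted foot, the drift is back in its holder and two spare plates lie clear. The first plate hit a cheek and was dropped in front of the mouth, so I pushed it aside as a spare. I also viewed 18 pictures, over the limit of 14.

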